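# Gauge the knife-handle caps and sort them by height

### The arm

A 7-joint arm with a two-finger parallel gripper is mounted at the origin on the work surface. World frame = base frame: x ahead of the robot, y to its left, z up, the work surface at z = 0. Lengths are in m, angles in rad, forces in N, time in s.
With the tool pointing down it reaches from about 0.4 to 0.85 m from the base axis. Payload 4.5 kg.
Tool frame: the origin (TCP) lies midway between the tips of the shut fingers; the grasp point (between the pads) lies 19 mm behind it; z points along the fingers, y is the line along which they close (so a half turn about z gives the same grasp; the last joint's range is limited). The gripper opens to 88 mm and grips with 3 to 60 N. Pads are 18 mm wide; open, the fingers measure 123 mm over their backs; the gripper's body (75 mm by 187 mm) begins 45 mm behind the grasp point.
Start: joints at [1.288, 0.689, -0.195, 1.565, 0.157, 0.902, -0.215], TCP at [0.195, -0.594, 0.239] pointing down, gripper open.
Joint ranges: [-3.01, 3.01], [-0.46, 2.08], [-1.47, 1.51], [0.13, 2.56], [-1, 4.14], [0.04, 2.09], [-2.66, 2.66]. Speed limits (rad/s): [2.57, 2.57, 3.14, 3.14, 3.14, 3.14, 3.14].

### API

Orientations are given as a unit quaternion [x, y, z, w].
In Python, from plant import r gives the robot as it stands.
- The arm moves only by the tool carry_out, never from a script. Its argument "plan" is a list of rows, each an object with "rot": the turn, a rotation vector about the tool's x, y, z in rad, a list of three; "xyz": the shift along the tool's x, y, z in m, a list of three; "grip": the closure in counts, from 0 (fully open) to 255 (shut). In form: [{"rot": [wx, wy, wz], "xyz": [dx, dy, dz], "grip": grip}, ...]. A call has 1 to 8 rows; each row is the pose to reach, as a shift and turn from the pose commanded when the call began, along the tool's axes at that moment; what a row does not reach only later rows make up. A row lasts 1/12 s, in which the tool goes at most 41.7 mm and 7.16 degrees, less where a joint would pass 70% of its speed; a pose out of reach is approached as far as the arm can. A call with a gripper value outside its range is refused whole. The fingers move at their own pace and stop on an object; "squeeze" is the grip in N (left out, the last holds). Time passes only in rows, so rows that repeat a pose let the fingers close. It gives the time, the measured TCP pose, the force, the opening and the grip force at its end, in the units of the state.
- r.get_state(): the state, without advancing time (a new reading comes with each control period).
- r.snapshot(name): name is "scene" or "top" or "wrist"; returns the picture (400x640x3 uint8, red, green, blue); there is no depth.
- r.camera_params(name): a dict with "fx", "fy", "cx", "cy" (pixels), "distortion" ([k1, k2, p1, p2, k3] as OpenCV has them; the pictures are not rectified), "position" and "attitude" of the camera in the world; the wrist camera has in their place "hand_eye" (4x4, takes a point from camera to tool coordinates, whose origin is the TCP and whose axes are the flange's). Camera axes: x right, y down, z forward; pixel columns grow to the right and rows downward; lengths in m; the calibration is good to about 2 mm. A picture is of the moment at which its call begins: read the wrist's pose just before it. camera_params takes no time and is no camera call.
- r.finish_job(): hands the job in; it is judged then, once.
The state is a dict: "clock": time; "q": joint angles; "qd": joint speeds; "joint_torque": joint torques, N m; "tool_pos": TCP position; "eef_rot": TCP orientation; "contact_force": force on the tool from outside, world axes, zero at the start; "moment": the same for the moment, N m; "opening": opening from 0.0 (shut) to 1.0 (fully open); "finger_force": force on a finger pad.
Only numpy, scipy, OpenCV 4.12 (cv2) and the standard library are available. Lean on these libraries where they do the work, as an engineer would, in place of code of your own. Each camera call takes 0.05 s, during which the arm holds its last target. There are 200 camera calls.

### The job

Take the turned wooden caps out of the round yellow tub one at a time, narrowest first, and check each: stand it on the steel plate, let go of it, and set the bridge gauge gently over it so that both legs stand on the plate and the sprung foot rests on the middle of the cap for a second, which gives its height. Caps taller than 26 mm go into the deep-walled tray and lower ones into the shallow tray, standing flat on the tray's floor. When all the caps are gauged and sorted, leave the gauge standing upright on its black rubber mat; lower the gauge slowly, never dropping it or bearing down hard on a cap, and leave the marker, jar, tape roll and carton alone.

Things in the scene. Friction and masses are not known exactly. Their poses are not given: they have to be found in the camera images.
- cap_34: round turned cap of dark hardwood with a thin brass band and a small brass dot on top, 34 mm in diameter, standing on its flat base; its height is not given (somewhere from 20 to 32 mm: either well over or well under 26 mm) and is to be gauged. Weighs 20 to 90 g. Origin: centre of its underside, z up. Starts standing in the tub if it is present; absent in some runs.
- cap_41: round turned cap of dark hardwood with a thin brass band and a small brass dot on top, 41 mm in diameter, standing on its flat base; its height is not given (somewhere from 20 to 32 mm: either well over or well under 26 mm) and is to be gauged. Weighs 20 to 90 g. Origin: centre of its underside, z up. Starts standing in the tub if it is present; absent in some runs.
- cap_48: round turned cap of dark hardwood with a thin brass band and a small brass dot on top, 48 mm in diameter, standing on its flat base; its height is not given (somewhere from 20 to 32 mm: either well over or well under 26 mm) and is to be gauged. Weighs 20 to 90 g. Origin: centre of its underside, z up. Starts standing in the tub if it is present; absent in some runs.
- cap_55: round turned cap of dark hardwood with a thin brass band and a small brass dot on top, 55 mm in diameter, standing on its flat base; its height is not given (somewhere from 20 to 32 mm: either well over or well under 26 mm) and is to be gauged. Weighs 20 to 90 g. Origin: centre of its underside, z up. Starts standing in the tub if it is present; absent in some runs.
- tub: fixed round yellow tub, open on top, 240 mm across, wall 4 mm thick and 45 mm high, flaring slightly; the flat inner floor is 5 mm above the bench and its inner radius is 111 mm at the bottom, 116 mm at the rim. Origin: centre of its underside. It stands to the robot's left or right.
- plate: fixed flat steel plate, 180 mm (its x) by 220 mm (its y), 12 mm thick. Origin: centre of its underside.
- plate_top (a point): centre of the steel plate's top face, axes as the plate's
- gauge: loose bridge gauge, 0.40 kg: two legs 100 mm apart inside (along its y), leg feet 60 mm (x) by 14 mm (y), 128 mm over all in y; a crossbar 36 mm (x) wide from 70 to 84 mm above the leg soles; on the crossbar's middle an upright black grip, 24 mm thick (y), 36 mm wide (x), from 84 to 140 mm above the soles. Origin: midway between the leg soles, at their level, z up. Starts standing on the rubber mat.
- gauge_grip (a point): point to grip: middle of the gauge's grip, 118 mm above the leg soles; fingers close along the gauge's y
- foot: the gauge's sprung foot, a steel disc 16 mm in diameter hanging below the middle of the crossbar. Origin: centre of its underside, which hangs 10 mm above the level of the leg soles when free.
- spindle (a joint): travel of the gauge's foot upwards, m: 0 hanging free, up to 0.030; with the gauge standing on the plate over a cap, the cap's height = 0.010 + this value. The spring pushes down with 0.5 N at 0, growing by 40 N/m.
- mat: fixed black rubber mat, 90 mm (x) by 150 mm (y), 4 mm thick, the gauge's parking place, beyond the steel plate. Origin: centre of its underside.
- mat_top (a point): centre of the rubber mat's top face
- tray_deep: fixed grey tray with high walls: outside 123 mm (its x) by 218 mm (its y), 30 mm high, walls and floor 4 mm thick (inner floor 4 mm above its origin). Origin: centre of its underside. Stands on the wooden board; either tray may be the nearer one.
- tray_shallow: fixed grey tray with low walls: outside 123 mm (its x) by 218 mm (its y), 12 mm high, walls and floor 4 mm thick (inner floor 4 mm above its origin). Origin: centre of its underside. Stands on the same board.
- board: fixed wooden board, 280 mm (x) by 232 mm (y), 12 mm thick, under both trays, on the other side of the plate from the tub. Origin: centre of its underside.
- marker: bystander: marker pen lying on the bench, 13 mm thick, about 150 mm long; leave alone
- jar: bystander: glass jar, 60 mm in diameter, 75 mm tall; leave alone
- tape: bystander: roll of tape lying flat, 90 mm in diameter, 25 mm high; leave alone
- carton: bystander: cardboard carton, 90 by 120 mm, 50 mm high; leave alone
Not all that is in view belongs to the job. What is shaped like the cap_48 but green is not meant. What is shaped like the cap_34 but blue or green is not meant.

How it is judged:
On the way, in this order (a step that is already met when the one before it is completed fails the run):
1. the 34 mm cap, if present, stands let go on the steel plate, and the gauge stands upright over it, legs on the plate, its foot pressing on the cap within 12 mm of the middle (contact force between foot and cap_34 above 0.25 N and contact force between plate and cap_34 above 0.1 N and contact force between the fingers and cap_34 below 0.1 N and horizontal distance between foot and cap_34 below 0.012 m and angle between cap_34's own z axis and vertical below 0.06 rad and angle between the z axis of gauge and the z axis of cap_34, either way round below 0.06 rad and z of gauge in the frame of cap_34 between -0.003 and 0.003 m), for 0.5 s.
2. the 41 mm cap, if present, stands let go on the steel plate, and the gauge stands upright over it, legs on the plate, its foot pressing on the cap within 12 mm of the middle (contact force between foot and cap_41 above 0.25 N and contact force between plate and cap_41 above 0.1 N and contact force between the fingers and cap_41 below 0.1 N and horizontal distance between foot and cap_41 below 0.012 m and angle between cap_41's own z axis and vertical below 0.06 rad and angle between the z axis of gauge and the z axis of cap_41, either way round below 0.06 rad and z of gauge in the frame of cap_41 between -0.003 and 0.003 m), for 0.5 s.
3. the 48 mm cap, if present, stands let go on the steel plate, and the gauge stands upright over it, legs on the plate, its foot pressing on the cap within 12 mm of the middle (contact force between foot and cap_48 above 0.25 N and contact force between plate and cap_48 above 0.1 N and contact force between the fingers and cap_48 below 0.1 N and horizontal distance between foot and cap_48 below 0.012 m and angle between cap_48's own z axis and vertical below 0.06 rad and angle between the z axis of gauge and the z axis of cap_48, either way round below 0.06 rad and z of gauge in the frame of cap_48 between -0.003 and 0.003 m), for 0.5 s.
4. the 55 mm cap, if present, stands let go on the steel plate, and the gauge stands upright over it, legs on the plate, its foot pressing on the cap within 12 mm of the middle (contact force between foot and cap_55 above 0.25 N and contact force between plate and cap_55 above 0.1 N and contact force between the fingers and cap_55 below 0.1 N and horizontal distance between foot and cap_55 below 0.012 m and angle between cap_55's own z axis and vertical below 0.06 rad and angle between the z axis of gauge and the z axis of cap_55, either way round below 0.06 rad and z of gauge in the frame of cap_55 between -0.003 and 0.003 m), for 0.5 s.
At the end, for the whole second after the job is handed in: every cap present lies within its tray (taller than 26 mm: deep-walled tray, lower: shallow tray), flat on the floor to 5 mm and 0.1 rad, at rest; the gauge stands upright (0.06 rad) on the rubber mat within 35 mm of its centre, at rest (x of cap_34 in the frame of tray_deep between -0.056 and 0.056 m and y of cap_34 in the frame of tray_deep between -0.104 and 0.104 m and z of each of cap_34, cap_48 in the frame of tray_deep below 0.009 m and angle between each of cap_34, cap_41, cap_48, cap_55's own z axis and vertical below 0.1 rad and linear speed of each of cap_34, cap_41, cap_48, cap_55, gauge below 0.02 m/s and x of cap_41 in the frame of tray_shallow between -0.056 and 0.056 m and y of cap_41 in the frame of tray_shallow between -0.104 and 0.104 m and z of each of cap_41, cap_55 in the frame of tray_shallow below 0.009 m and x of cap_48 in the frame of tray_deep between -0.056 and 0.056 m and y of cap_48 in the frame of tray_deep between -0.104 and 0.104 m and x of cap_55 in the frame of tray_shallow between -0.056 and 0.056 m and y of cap_55 in the frame of tray_shallow between -0.104 and 0.104 m and horizontal distance between gauge and mat_top below 0.035 m and angle between gauge's own z axis and vertical below 0.06 rad and z of gauge in the frame of mat_top between -0.004 and 0.004 m); the robot touches nothing.
It fails at once if the gauge's foot bears on a cap with more than 8 N (contact force between foot and cap_34 above 8 N or contact force between foot and cap_41 above 8 N or contact force between foot and cap_48 above 8 N or contact force between foot and cap_55 above 8 N).
It fails at once if the gauge is dropped or slammed down on a cap: its foot is driven up faster than 0.25 m/s (velocity of joint spindle above 0.25 m/s).
It fails at once if a bystander is moved by more than 20 mm (distance of any of marker, jar, tape, carton from where it was at the start of the episode above 0.02 m).
Of cap_34, cap_41, cap_48, cap_55 only 2 to 3 are there at a start; the rules pass over those that are not, and their reading is None.
At some moment in a run one of cap_34, cap_41, cap_48, cap_55 may be knocked a few centimetres aside while the robot is not near it.
It also fails if it takes over 210 s, if anything falls off the work surface, if the arm or the gripper's body presses on something with over 40 N, if the wrist force passes 120 N, or if a joint passes its speed limit or range.

## Working session

There is one attempt and no reset: what is moved stays moved. The work goes in short steps, Python scripts to look and compute and a tool call to move; the robot and the scene stay as the last step left them, time stands still between calls to the robot, and variables do not carry over. Pictures are saved under pics/ and viewed, at most 14 in all, crops included, and the job is handed in when it is done.

Besides the shell and the picture viewer there is one more tool, called after "Emit:" by a JSON object that holds its "fn" and its "kwargs", one argument or row to a line. carry_out: Moves the arm, as the interface text tells. Its arguments: {"type":"object","properties":{"plan":{"type":"array"},"squeeze":{"type":"number"}},"required":["plan"]}

```bash
ls; mkdir -p pics; cat > h.py <<'E'
import numpy as np, cv2
from scipy.spatial.transform import Rotation as R
from plant import r
def cam(n):
    p=r.camera_params(n)
    K=np.array([[p['fx'],0,p['cx']],[0,p['fy'],p['cy']],[0,0,1.]]);D=np.array(p['distortion'],float)
    if 'hand_eye' in p:
        s=r.get_state();T=np.eye(4);T[:3,:3]=R.from_quat(s['eef_rot']).as_matrix();T[:3,3]=s['tool_pos']
        M=T@np.array(p['hand_eye'])
    else:
        M=np.eye(4);a=np.array(p['attitude'],float)
        M[:3,:3]=a if a.shape==(3,3) else R.from_quat(a).as_matrix();M[:3,3]=p['position']
    return K,D,M
def snap(n,f=None):
    c=cam(n);im=r.snapshot(n)
    if f: cv2.imwrite('pics/'+f,im[:,:,::-1])
    return c,im
def ray(c,uv):
    K,D,M=c;u=cv2.undistortPoints(np.array(uv,float).reshape(-1,1,2),K,D).reshape(-1,2)
    d=np.c_[u,np.ones(len(u))]@M[:3,:3].T
    return M[:3,3],d/np.linalg.norm(d,axis=1)[:,None]
def onz(c,uv,z):
    o,d=ray(c,uv);return o+d*((z-o[2])/d[:,2])[:,None]
def proj(c,P):
    K,D,M=c;rv=M[:3,:3].T;q=(np.array(P,float).reshape(-1,3)-M[:3,3])@rv.T
    return cv2.projectPoints(q,np.zeros(3),np.zeros(3),K,D)[0].reshape(-1,2)
def tri(c1,u1,c2,u2):
    A=np.zeros((3,3));b=np.zeros(3)
    for c,u in((c1,u1),(c2,u2)):
        o,d=ray(c,[u]);m=np.eye(3)-np.outer(d[0],d[0]);A+=m;b+=m@o
    return np.linalg.solve(A,b)
E
python3 - <<'E'
from h import *
print(r.get_state())
for n in('scene','top','wrist'):
    c,im=snap(n,n+'0.png');print(n,im.shape,c[0][0],c[1],c[2].round(3).tolist())
E
```

```text
pics
{'clock': 0.0, 'q': array([ 1.28781632,  0.68999322, -0.19452581,  1.56634459,  0.15729287,
        0.90248812, -0.21511291]), 'qd': array([ 0.00113118, -0.00210613,  0.00047459,  0.0009378 ,  0.00107721,
       -0.00020733, -0.00088563]), 'joint_torque': array([-1.51689733e-04, -5.27563977e+01, -1.26701329e+00, -1.53429472e+01,
       -5.26516268e-02,  6.64979030e-03,  1.90863357e-04]), 'tool_pos': array([ 0.19445661, -0.59331325,  0.23790442]), 'eef_rot': array([ 9.87476072e-01,  1.57766152e-01, -2.03431652e-04, -8.98057108e-04]), 'contact_force': array([ 0.90349174, -0.20181017, -0.24491271]), 'moment': array([-0.00373377,  0.06617863,  0.00758564]), 'finger_force': 0.0, 'opening': 1.000181218469087}
scene (400, 640, 3) [369.56046653   0.         320.25181232] [0.00797957 0.         0.         0.         0.        ] [[0.77, 0.527, -0.36, 0.901], [0.638, -0.644, 0.422, -0.452], [-0.009, -0.554, -0.832, 0.859], [0.0, 0.0, 0.0, 1.0]]
top (400, 640, 3) [388.53347187   0.         317.33937597] [-0.03348731  0.          0.          0.          0.        ] [[0.016, -0.999, 0.047, 0.541], [-1.0, -0.016, 0.01, -0.06], [-0.009, -0.047, -0.999, 1.222], [0.0, 0.0, 0.0, 1.0]]
wrist (400, 640, 3) [340.04245393   0.         318.40535673] [-0.0238573  0.         0.         0.         0.       ] [[0.312, -0.916, -0.253, 0.26], [-0.95, -0.301, -0.081, -0.572], [-0.002, 0.266, -0.964, 0.384], [0.0, 0.0, 0.0, 1.0]]
```

View pics/top0.png

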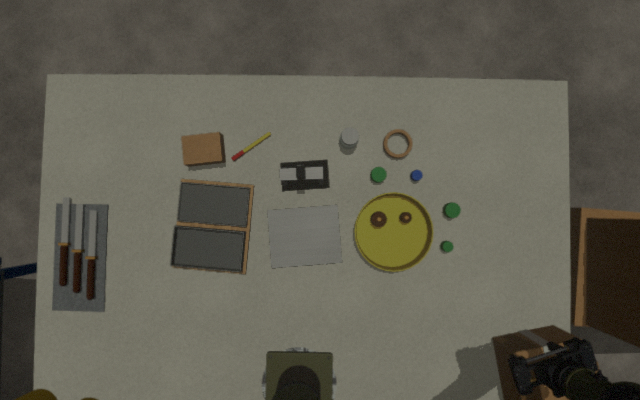

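View pics/scene0.png

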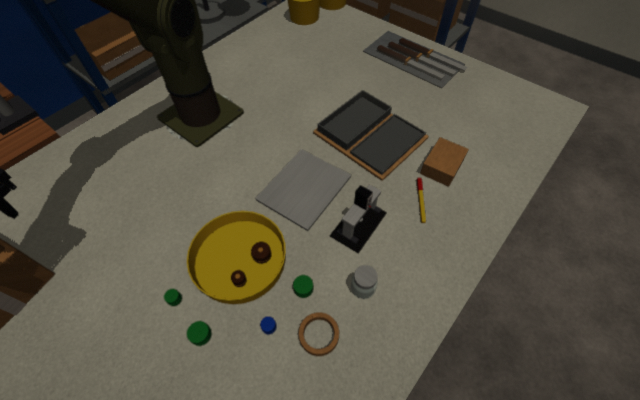

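The top view shows two dark caps in the tub at (379,219), larger, and (405,217), smaller. The green and blue lookalikes lie outside it at (378,175), (452,211), (447,246) and (417,175). The plate is at (305,237), the gauge and mat at (304,175), and the trays at (215,203) and (210,249). Next I'll measure these and make an enlarged crop.

```bash
python3 - <<'E'
from h import *
t=cv2.imread('pics/top0.png');s=cv2.imread('pics/scene0.png')
def cr(im,x,y,w,h,k):return cv2.resize(im[y:y+h,x:x+w],None,fx=k,fy=k,interpolation=cv2.INTER_CUBIC)
a=np.hstack([cr(t,165,175,100,75*4//3,4),cr(t,350,190,90,100,4)][:2])[:,:760]
b=np.hstack([cr(s,310,85,125,100,3),cr(s,180,205,110,100,3)])
b=b[:, :760];W=max(a.shape[1],b.shape[1])
pad=lambda m:np.pad(m,((0,0),(0,W-m.shape[1]),(0,0)))
o=np.vstack([pad(a),pad(b)]);o=cv2.convertScaleAbs(o,alpha=1.8);o=cv2.resize(o,None,fx=.85,fy=.85);print(o.shape)
cv2.imwrite('pics/m1.png',o)
ct=cam('top');cs=cam('scene')
def comps(mask,amin):
    n,l,st,ce=cv2.connectedComponentsWithStats(mask.astype(np.uint8));return [(i,st[i],ce[i]) for i in range(1,n) if st[i][4]>amin]
hsv=cv2.cvtColor(t,cv2.COLOR_BGR2HSV)
# tub
m=cv2.inRange(hsv,(20,120,60),(35,255,255));
for i,st,ce in comps(m,500):print('yellow',st,ce,onz(ct,[ce],.02))
# dark caps inside tub
for nm,im,c,(x,y,w,h) in(('top',t,ct,(360,200,66,64)),('scene',s,cs,(200,225,75,65))):
    v=im[y:y+h,x:x+w].max(2);v=(v<70)
    for i,st,ce in comps(v,15):
        u=ce+[x,y];print(nm,st,u,onz(c,[u],.03)[0].round(3))
# plate, trays corners clicked
P=lambda u,z:onz(ct,u,z).round(3).tolist()
print('plate',P([[268,207],[338,205],[342,263],[272,268]],.012))
g=cv2.cvtColor(t,cv2.COLOR_BGR2GRAY)
m=(g<60)&(hsv[...,1]<90)
for i,st,ce in comps(m,200):
    if 150<ce[0]<350 and 140<ce[1]<290:print('dark',st,ce,P([ce],.01))
E
```

```text
(595, 646, 3)
yellow [ 355  192   78   80 4570] [393.57549234 232.41006565] [[ 0.47869046 -0.28569146  0.02      ]]
top [50  0 16 19 58] [419.51724138 207.53448276] [ 0.556 -0.363  0.03 ]
top [ 11  12  15  15 164] [377.79878049 218.93292683] [ 0.52  -0.235  0.03 ]
top [39 12 12 11 76] [404.53947368 217.19736842] [ 0.526 -0.317  0.03 ]
scene [ 51  17  20  22 321] [260.79439252 252.43613707] [ 0.523 -0.239  0.03 ]
scene [ 31  45  16  17 175] [238.35428571 278.52571429] [ 0.53  -0.322  0.03 ]
scene [65 55 10 10 35] [270.25714286 285.4       ] [ 0.601 -0.286  0.03 ]
plate [[0.551, 0.104, 0.012], [0.561, -0.114, 0.012], [0.381, -0.128, 0.012], [0.362, 0.088, 0.012]]
dark [281 160  48  31 894] [305.46756152 176.10738255] [[0.649, -0.011, 0.01]]
dark [171 226  75  47 599] [204.16360601 247.61936561] [[0.421, 0.302, 0.01]]
```

View pics/m1.png

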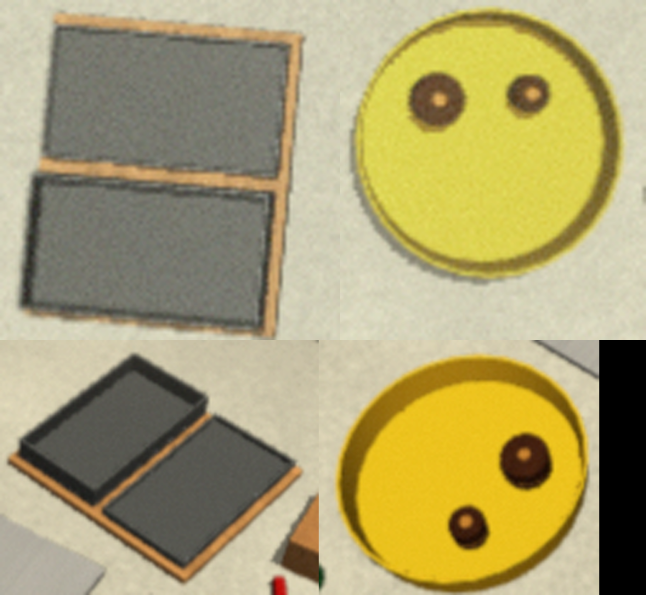

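```bash
cat >> h.py <<'E'
def go(x,y,z,yaw=None):
    "yaw = world angle (deg) of tool y; prints shift & turn in tool axes"
    s=r.get_state();A=R.from_quat(s['eef_rot']);d=A.inv().apply(np.array([x,y,z])-s['tool_pos'])
    yn=A.as_matrix()[:,1];y0=np.degrees(np.arctan2(yn[1],yn[0]))
    yaw=y0 if yaw is None else yaw
    yy=np.array([np.cos(np.radians(yaw)),np.sin(np.radians(yaw)),0]);zz=np.array([0,0,-1.])
    B=R.from_matrix(np.c_[np.cross(yy,zz),yy,zz])
    print('xyz',d.round(4),'rot',(A.inv()*B).as_rotvec().round(4),'yawnow',y0.round(1),'q7',s['q'][6].round(2))
E
python3 -c "
from h import *
go(.50,-.28,.24,-86)"
```

```text
xyz [ 0.3879 -0.2027 -0.0017] rot [-0.0013  0.0003  0.2471] yawnow -71.8 q7 -0.22
```

Emit:
{"fn": "carry_out", "kwargs": {
  "plan": [
    {"xyz":[0.04,-0.02,0],"rot":[0,0,0.03],"grip":0},
    {"xyz":[0.2,-0.1,0],"rot":[0,0,0.12],"grip":0},
    {"xyz":[0.2,-0.1,0],"rot":[0,0,0.12],"grip":0},
    {"xyz":[0.2,-0.1,0],"rot":[0,0,0.12],"grip":0},
    {"xyz":[0.2,-0.1,0],"rot":[0,0,0.12],"grip":0},
    {"xyz":[0.2,-0.1,0],"rot":[0,0,0.12],"grip":0},
    {"xyz":[0.2,-0.1,0],"rot":[0,0,0.12],"grip":0},
    {"xyz":[0.2,-0.1,0],"rot":[0,0,0.12],"grip":0}
  ],
  "squeeze": 15
}}

```text
clock: 0.82
tool_pos: [0.354, -0.436, 0.2386]
eef_rot: [0.995, 0.099, -0.0, -0.0]
contact_force: [-0.2, -1.4, 0.1]
opening: 1.0
finger_force: 0.0
```

```bash
python3 -c "
from h import *
s=r.get_state();print(s['clock'],s['tool_pos'],s['q'])
go(.50,-.28,.24,-86)"
```

```text
0.8167 [ 0.35400806 -0.43601533  0.23860613] [ 0.89151053  0.6033159  -0.14050739  1.76160568  0.11315005  0.78493944
 -0.6763613 ]
xyz [ 0.174  -0.1241 -0.0015] rot [-1.000e-04  5.000e-04  1.293e-01] yawnow -78.6 q7 -0.68
```

Emit:
{"fn": "carry_out", "kwargs": {
  "plan": [
    {"xyz":[0.03,-0.02,0],"rot":[0,0,0.02],"grip":0},
    {"xyz":[0.174,-0.124,0],"rot":[0,0,0.129],"grip":0},
    {"xyz":[0.174,-0.124,0],"rot":[0,0,0.129],"grip":0},
    {"xyz":[0.174,-0.124,0],"rot":[0,0,0.129],"grip":0},
    {"xyz":[0.174,-0.124,0],"rot":[0,0,0.129],"grip":0},
    {"xyz":[0.174,-0.124,0],"rot":[0,0,0.129],"grip":0},
    {"xyz":[0.174,-0.124,0],"rot":[0,0,0.129],"grip":0},
    {"xyz":[0.174,-0.124,0],"rot":[0,0,0.129],"grip":0}
  ]
}}

```text
clock: 1.48
tool_pos: [0.4989, -0.2829, 0.2385]
eef_rot: [0.999, 0.033, -0.001, 0.001]
contact_force: [-0.1, -1.5, 0.1]
opening: 1.0
finger_force: 0.0
```

```bash
python3 - <<'E'
from h import *
import pickle
c,im=snap('wrist','w1.png');pickle.dump((c,im),open('w1.pkl','wb'))
print(r.get_state()['tool_pos'])
go(.62,-.06,.28,-86)
E
```

```text
[ 0.49801194 -0.28391854  0.23849399]
xyz [ 0.1359 -0.2156 -0.0422] rot [ 0.0018  0.002  -0.006 ] yawnow -86.3 q7 -1.13
```

View pics/w1.png

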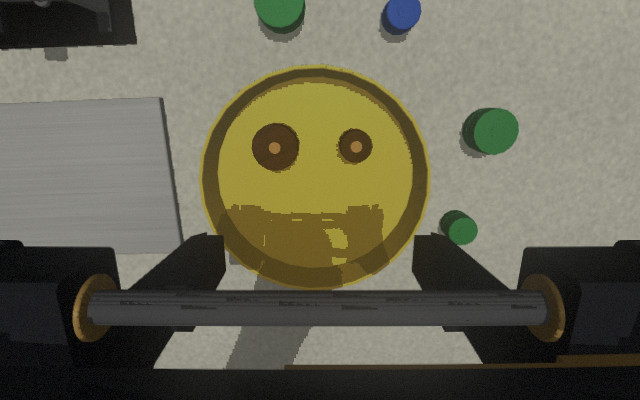

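The wrist view shows the large cap's dot at (275,147) and the small cap's dot at (356,146), with shiny brass dots. Now I'll move to a view of the gauge and mat.

Emit:
{"fn": "carry_out", "kwargs": {
  "plan": [
    {"xyz":[0.02,-0.03,-0.01],"rot":[0,0,0],"grip":0},
    {"xyz":[0.116,-0.21,-0.042],"rot":[0,0,0],"grip":0},
    {"xyz":[0.116,-0.21,-0.042],"rot":[0,0,0],"grip":0},
    {"xyz":[0.116,-0.21,-0.042],"rot":[0,0,0],"grip":0},
    {"xyz":[0.116,-0.21,-0.042],"rot":[0,0,0],"grip":0},
    {"xyz":[0.116,-0.21,-0.042],"rot":[0,0,0],"grip":0},
    {"xyz":[0.116,-0.21,-0.042],"rot":[0,0,0],"grip":0},
    {"xyz":[0.116,-0.21,-0.042],"rot":[0,0,0],"grip":0}
  ]
}}

```text
clock: 2.2
tool_pos: [0.6017, -0.0638, 0.2808]
eef_rot: [0.999, 0.034, 0.0, 0.0]
contact_force: [0.3, -0.5, 0.1]
opening: 0.996
finger_force: 0.0
```

```bash
python3 - <<'E'
from h import *
import pickle
c,im=snap('wrist','w2.png');pickle.dump((c,im),open('w2.pkl','wb'))
print(r.get_state()['tool_pos'],r.get_state()['qd'].round(3))
E
```

```text
[ 0.6008415  -0.06646761  0.28057897] [ 0.033 -0.001  0.03   0.018  0.003  0.    -0.002]
```

View pics/w2.png

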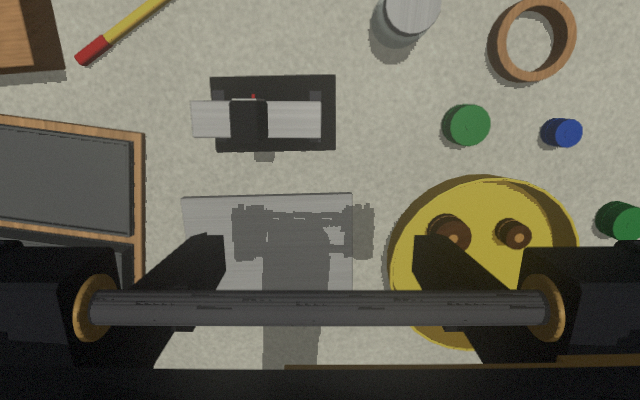

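The gauge's crossbar spans (191–321, 100–138), with the grip around (250,118). The mat corners are about (210,77) to (336,150). The plate's upper edge is at row 195, and the caps' dots are at (453,238) and (519,238).

```bash
python3 - <<'E'
from h import *
import pickle
c1,i1=pickle.load(open('w1.pkl','rb'));c2,i2=pickle.load(open('w2.pkl','rb'))
def dot(im,x,y,w=14):
    p=im[y-w:y+w,x-w:x+w].astype(float);H=cv2.cvtColor(im[y-w:y+w,x-w:x+w],cv2.COLOR_RGB2HSV)
    m=((p[...,0]>125)&(p[...,0]-p[...,1]>25)&(np.hypot(*(np.indices(p.shape[:2])-w))<10)).astype(np.uint8)
    ys,xs=np.nonzero(m);return np.array([xs.mean()+x-w,ys.mean()+y-w]),len(xs)
for n,a,b in(('big',(275,147),(453,238)),('small',(356,146),(518,238))):
    u,k=dot(i1,*a);v,l=dot(i2,*b);print(n,u,k,v,l,tri(c1,u,c2,v).round(4))
# cap outlines in w1
V=i1[...,0].astype(int)
for n,(x,y) in(('big',(275,147)),('small',(355,146))):
    m=(i1[y-32:y+32,x-32:x+32,0]<110).astype(np.uint8);m=cv2.morphologyEx(m,cv2.MORPH_CLOSE,np.ones((9,9)))
    nn,l,st,ce=cv2.connectedComponentsWithStats(m);i=l[32,32];print(n,st[i],ce[i]+[x-32,y-32])
    k,_=dot(i1,x,y)
    for z in(.03,.035):print(z, np.ptp(onz(c1,[[x-32+st[i][0],k[1]],[x-32+st[i][0]+st[i][2],k[1]]],z),axis=0).round(4))
print('plate corner',tri(c1,(161,97.5),c2,(352,193)).round(4),onz(c2,[(182,198),(352,193)],.012).round(4).tolist())
print('mat',onz(c2,[(210,77),(335,74),(336,150),(217,152)],.004).round(4).tolist())
# crossbar bright mask
g=cv2.cvtColor(i2,cv2.COLOR_RGB2GRAY);m=np.zeros_like(g);m[90:148,180:335]=(g[90:148,180:335]>95)
for i,(st,ce) in enumerate(zip(*cv2.connectedComponentsWithStats(m)[2:])):
    if st[4]>300:print(st,ce,g[118,200])
cnt=np.concatenate([k for k in cv2.findContours(m,0,2)[0] if cv2.contourArea(k)>200])
b=cv2.boxPoints(cv2.minAreaRect(cnt));print(b);W=onz(c2,b,.088);print(W.round(4),W.mean(0))
print(onz(c2,[(191,101),(320,100),(321,138),(193,138)],.088).round(4))
E
```

```text
big [274.04854369 147.47572816] 103 [453.44444444 237.91111111] 45 [ 0.5195 -0.2367  0.0374]
small [355.98019802 146.2970297 ] 101 [518.85245902 237.47540984] 61 [ 0.5254 -0.32    0.0355]
big [   9    8   48   48 1794] [275.31047938 146.15830546]
0.03 [0.0033 0.05   0.    ]
0.035 [0.0032 0.0493 0.    ]
small [ 15  14  35  35 910] [354.64395604 145.20549451]
0.03 [0.0024 0.0364 0.    ]
0.035 [0.0024 0.0359 0.    ]
plate corner [ 0.5607 -0.1097  0.0071] [[0.5406, 0.1061, 0.012], [0.562, -0.1092, 0.012]]
mat [[0.69, 0.0709, 0.004], [0.7032, -0.0765, 0.004], [0.6138, -0.085, 0.004], [0.6012, 0.0632, 0.004]]
[     0      0    640    400 251417] [320.90973164 200.97232884] 152
[ 180   90   51   58 2547] [202.19905771 119.10011779] 152
[ 266  101   55   37 1964] [293.93126273 118.97403259] 152
[[180.  90.]
 [320.  90.]
 [320. 147.]
 [180. 147.]]
[[ 0.6723  0.0741  0.088 ]
 [ 0.6811 -0.0599  0.088 ]
 [ 0.6268 -0.0637  0.088 ]
 [ 0.6174  0.076   0.088 ]] [0.64940183 0.00660653 0.088     ]
[[ 0.6627  0.0637  0.088 ]
 [ 0.6719 -0.0605  0.088 ]
 [ 0.6358 -0.0641  0.088 ]
 [ 0.6272  0.0627  0.088 ]]
```

Both caps are in the tub. By size they are the 34 mm cap at (356,146) in the wrist view, about 35 mm wide, and the 48 mm cap at (275,147), about 49 mm wide. Green and blue pieces are excluded by colour. Both tops measure about 31 mm above the tub floor. The next crop confirms them while I work out the move to the 34 mm cap.

```bash
python3 - <<'E'
from h import *
i=cv2.imread('pics/w1.png')[105:190,200:440];cv2.imwrite('pics/c1.png',cv2.convertScaleAbs(cv2.resize(i,None,fx=3,fy=3,interpolation=cv2.INTER_CUBIC),alpha=1.5))
go(.525,-.320,.12,-86)
E
```

```text
xyz [-0.092   0.2477  0.1612] rot [ 0.0021  0.001  -0.0049] yawnow -86.3 q7 -1.51
```

View pics/c1.png

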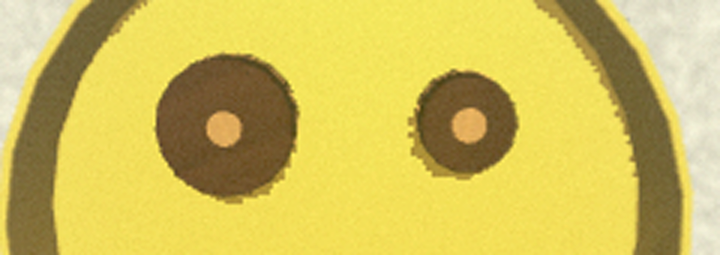

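The crop confirms two dark hardwood caps with brass dots. The right one is the smaller.

Emit:
{"fn": "carry_out", "kwargs": {
  "plan": [
    {"xyz":[-0.01,0.03,0],"rot":[0,0,0],"grip":100},
    {"xyz":[-0.092,0.248,0.12],"rot":[0,0,0],"grip":100},
    {"xyz":[-0.092,0.248,0.12],"rot":[0,0,0],"grip":100},
    {"xyz":[-0.092,0.248,0.12],"rot":[0,0,0],"grip":100},
    {"xyz":[-0.092,0.248,0.12],"rot":[0,0,0],"grip":100},
    {"xyz":[-0.092,0.248,0.12],"rot":[0,0,0],"grip":100},
    {"xyz":[-0.092,0.248,0.12],"rot":[0,0,0],"grip":100},
    {"xyz":[-0.092,0.248,0.12],"rot":[0,0,0],"grip":100}
  ]
}}

```text
clock: 2.92
tool_pos: [0.5177, -0.3285, 0.1578]
eef_rot: [1.0, 0.026, -0.004, 0.002]
contact_force: [-0.8, -2.3, -1.2]
opening: 0.605
finger_force: 0.0
```

Emit:
{"fn": "carry_out", "kwargs": {
  "plan": [
    {"xyz":[0,0,0.01],"rot":[0,0,0],"grip":100},
    {"xyz":[0,0,0.02],"rot":[0,0,0],"grip":100},
    {"xyz":[0,0,0.02],"rot":[0,0,0],"grip":100},
    {"xyz":[0,0,0.02],"rot":[0,0,0],"grip":100}
  ]
}}

```text
clock: 3.25
tool_pos: [0.527, -0.3151, 0.1404]
eef_rot: [0.999, 0.035, -0.0, -0.001]
contact_force: [1.2, -0.2, -0.1]
opening: 0.61
finger_force: 0.0
```

```bash
python3 - <<'E'
from h import *
import pickle
c,i=snap('wrist','w3.png');print(r.get_state()['opening'],r.get_state()['tool_pos'])
m=((i[...,0]>125)&(i[...,0].astype(int)-i[...,1]>25)&(i[...,1].astype(int)-i[...,2]>10)).astype(np.uint8)
cf=[]
for st,ce in zip(*cv2.connectedComponentsWithStats(m)[2:]):
    if 40<st[4]<900 and ce[1]<240:print(st,ce,onz(c,[ce],.0355)[0].round(4))
go(.525,-.320,.010,-86)
E
```

```text
0.6094860724116082 [ 0.52749905 -0.31532853  0.14105792]
[208 191  16  15 180] [215.5 198. ] [ 0.5184 -0.2361  0.0355]
[317 190  16  15 179] [324.81564246 196.89385475] [ 0.5253 -0.32    0.0355]
xyz [-0.0029  0.0046  0.1311] rot [-0.0009 -0.0008  0.0008] yawnow -86.0 q7 -1.12
```

Emit:
{"fn": "carry_out", "kwargs": {
  "plan": [
    {"xyz":[-0.003,0.0045,0.02],"rot":[0,0,0],"grip":100},
    {"xyz":[-0.003,0.0045,0.05],"rot":[0,0,0],"grip":100},
    {"xyz":[-0.003,0.0045,0.08],"rot":[0,0,0],"grip":100},
    {"xyz":[-0.003,0.0045,0.1],"rot":[0,0,0],"grip":100},
    {"xyz":[-0.003,0.0045,0.115],"rot":[0,0,0],"grip":100},
    {"xyz":[-0.003,0.0045,0.125],"rot":[0,0,0],"grip":100},
    {"xyz":[-0.003,0.0045,0.13],"rot":[0,0,0],"grip":100},
    {"xyz":[-0.003,0.0045,0.13],"rot":[0,0,0],"grip":100}
  ]
}}

```text
clock: 3.97
tool_pos: [0.5243, -0.3211, 0.0105]
eef_rot: [0.999, 0.035, -0.0, -0.0]
contact_force: [-0.5, -0.7, 0.5]
opening: 0.609
finger_force: 0.0
```

Emit:
{"fn": "carry_out", "kwargs": {
  "plan": [
    {"xyz":[0,0,0],"rot":[0,0,0],"grip":200},
    {"xyz":[0,0,0],"rot":[0,0,0],"grip":200},
    {"xyz":[0,0,0],"rot":[0,0,0],"grip":200},
    {"xyz":[0,0,0],"rot":[0,0,0],"grip":200},
    {"xyz":[0,0,0],"rot":[0,0,0],"grip":200},
    {"xyz":[0,0,0],"rot":[0,0,0],"grip":200}
  ],
  "squeeze": 12
}}

```text
clock: 4.47
tool_pos: [0.5245, -0.3223, 0.0118]
eef_rot: [0.999, 0.034, 0.001, 0.0]
contact_force: [-0.0, -0.2, 6.0]
opening: 0.38
finger_force: 12.0
```

```bash
python3 - <<'E'
from h import *
s=r.get_state();print(s['opening'],s['opening']*88,s['finger_force'],s['tool_pos'])
go(.467,-.010,.12,-86)
E
```

```text
0.38047498608477187 33.48179877545992 12.000086554326117 [ 0.5245348  -0.32230748  0.01175309]
xyz [-0.0361 -0.3154 -0.1086] rot [ 0.001  -0.0016 -0.0021] yawnow -86.1 q7 -1.13
```

Emit:
{"fn": "carry_out", "kwargs": {
  "plan": [
    {"xyz":[0,0,-0.01],"rot":[0,0,0],"grip":200},
    {"xyz":[0,0,-0.04],"rot":[0,0,0],"grip":200},
    {"xyz":[0,0,-0.08],"rot":[0,0,0],"grip":200},
    {"xyz":[0,0,-0.1],"rot":[0,0,0],"grip":200},
    {"xyz":[0,0,-0.1],"rot":[0,0,0],"grip":200}
  ]
}}

```text
clock: 4.88
tool_pos: [0.5266, -0.3238, 0.1161]
eef_rot: [0.999, 0.034, 0.004, 0.002]
contact_force: [0.1, 0.3, 0.1]
opening: 0.384
finger_force: 12.0
```

Emit:
{"fn": "carry_out", "kwargs": {
  "plan": [
    {"xyz":[-0.005,-0.02,0],"rot":[0,0,0],"grip":200},
    {"xyz":[-0.01,-0.055,0],"rot":[0,0,0],"grip":200},
    {"xyz":[-0.014,-0.095,0],"rot":[0,0,0],"grip":200},
    {"xyz":[-0.018,-0.135,0],"rot":[0,0,0],"grip":200},
    {"xyz":[-0.022,-0.175,0],"rot":[0,0,0],"grip":200},
    {"xyz":[-0.026,-0.215,0],"rot":[0,0,0],"grip":200},
    {"xyz":[-0.03,-0.255,0],"rot":[0,0,0],"grip":200},
    {"xyz":[-0.033,-0.28,0],"rot":[0,0,0],"grip":200}
  ]
}}

```text
clock: 5.55
tool_pos: [0.4703, -0.0403, 0.1104]
eef_rot: [0.999, 0.036, -0.001, -0.001]
contact_force: [1.0, -0.1, -0.2]
opening: 0.381
finger_force: 12.0
```

```bash
python3 - <<'E'
from h import *
s=r.get_state();print(s['opening']*88,s['finger_force'],s['tool_pos'],s['contact_force'])
go(.467,-.010,.019,-86)
E
```

```text
33.52422583413284 11.999182356521487 [ 0.47033555 -0.04031756  0.11036914] [ 1.00548208 -0.14731992 -0.24637597]
xyz [-0.001  -0.0303  0.0914] rot [-0.0022  0.002   0.0024] yawnow -85.9 q7 -1.5
```

Emit:
{"fn": "carry_out", "kwargs": {
  "plan": [
    {"xyz":[-0.001,-0.03,0.01],"rot":[0,0,0],"grip":200},
    {"xyz":[-0.001,-0.03,0.045],"rot":[0,0,0],"grip":200},
    {"xyz":[-0.001,-0.03,0.065],"rot":[0,0,0],"grip":200},
    {"xyz":[-0.001,-0.03,0.078],"rot":[0,0,0],"grip":200},
    {"xyz":[-0.001,-0.03,0.084],"rot":[0,0,0],"grip":200},
    {"xyz":[-0.001,-0.03,0.087],"rot":[0,0,0],"grip":200},
    {"xyz":[-0.001,-0.03,0.089],"rot":[0,0,0],"grip":200},
    {"xyz":[-0.001,-0.03,0.089],"rot":[0,0,0],"grip":200}
  ]
}}

```text
clock: 6.22
tool_pos: [0.4691, -0.0152, 0.0219]
eef_rot: [0.999, 0.034, 0.0, 0.0]
contact_force: [0.5, 0.5, 0.3]
opening: 0.379
finger_force: 12.0
```

Emit:
{"fn": "carry_out", "kwargs": {
  "plan": [
    {"xyz":[0,0,0.001],"rot":[0,0,0],"grip":200},
    {"xyz":[0,0,0.002],"rot":[0,0,0],"grip":200},
    {"xyz":[0,0,0.002],"rot":[0,0,0],"grip":200}
  ]
}}

```text
clock: 6.47
tool_pos: [0.4692, -0.015, 0.0201]
eef_rot: [0.999, 0.034, 0.0, 0.0]
contact_force: [0.1, -0.4, 0.3]
opening: 0.387
finger_force: 12.0
```

```bash
python3 - <<'E'
from h import *
s=r.get_state();print(s['opening']*88,s['finger_force'],s['tool_pos'],s['contact_force'])
E
```

```text
34.05551219732117 11.99997735209763 [ 0.46923222 -0.015024    0.0201295 ] [ 0.06282112 -0.36942861  0.27547093]
```

Emit:
{"fn": "carry_out", "kwargs": {
  "plan": [
    {"xyz":[0,0,0.001],"rot":[0,0,0],"grip":200},
    {"xyz":[0,0,0.001],"rot":[0,0,0],"grip":200},
    {"xyz":[0,0,0.001],"rot":[0,0,0],"grip":200}
  ]
}}

```text
clock: 6.72
tool_pos: [0.469, -0.015, 0.0188]
eef_rot: [0.999, 0.034, 0.0, 0.0]
contact_force: [-0.6, -0.0, 0.1]
opening: 0.383
finger_force: 12.0
```

Emit:
{"fn": "carry_out", "kwargs": {
  "plan": [
    {"xyz":[0,0,0.001],"rot":[0,0,0],"grip":200},
    {"xyz":[0,0,0.001],"rot":[0,0,0],"grip":200},
    {"xyz":[0,0,0.001],"rot":[0,0,0],"grip":200}
  ]
}}

```text
clock: 6.97
tool_pos: [0.469, -0.015, 0.0184]
eef_rot: [0.999, 0.034, 0.0, 0.0]
contact_force: [-1.2, 1.1, 8.6]
opening: 0.382
finger_force: 12.0
```

Emit:
{"fn": "carry_out", "kwargs": {
  "plan": [
    {"xyz":[0,0,0.001],"rot":[0,0,0],"grip":200},
    {"xyz":[0,0,0.001],"rot":[0,0,0],"grip":200},
    {"xyz":[0,0,0.001],"rot":[0,0,0],"grip":200}
  ]
}}

```text
clock: 7.22
tool_pos: [0.4691, -0.015, 0.0177]
eef_rot: [0.999, 0.034, 0.001, 0.0]
contact_force: [-0.5, 0.2, 11.6]
opening: 0.378
finger_force: 12.0
```

Emit:
{"fn": "carry_out", "kwargs": {
  "plan": [
    {"xyz":[0,0,-0.001],"rot":[0,0,0],"grip":100},
    {"xyz":[0,0,-0.001],"rot":[0,0,0],"grip":100},
    {"xyz":[0,0,-0.001],"rot":[0,0,0],"grip":100},
    {"xyz":[0,0,-0.001],"rot":[0,0,0],"grip":100},
    {"xyz":[0,0,-0.005],"rot":[0,0,0],"grip":100},
    {"xyz":[0,0,-0.03],"rot":[0,0,0],"grip":100},
    {"xyz":[0,0,-0.06],"rot":[0,0,0],"grip":100},
    {"xyz":[0,0,-0.1],"rot":[0,0,0],"grip":100}
  ]
}}

```text
clock: 7.88
tool_pos: [0.4674, -0.0149, 0.1164]
eef_rot: [0.999, 0.034, -0.002, 0.0]
contact_force: [1.0, -0.9, 0.1]
opening: 0.606
finger_force: 0.0
```

Emit:
{"fn": "carry_out", "kwargs": {
  "plan": [
    {"xyz":[0,0,-0.04],"rot":[0,0,0],"grip":100},
    {"xyz":[0,0,-0.08],"rot":[0,0,0],"grip":100},
    {"xyz":[0,0,-0.09],"rot":[0,0,0],"grip":100},
    {"xyz":[0,0,-0.09],"rot":[0,0,0],"grip":100},
    {"xyz":[0,0,-0.09],"rot":[0,0,0],"grip":100}
  ]
}}

```text
clock: 8.3
tool_pos: [0.4688, -0.0149, 0.207]
eef_rot: [0.999, 0.034, 0.0, 0.0]
contact_force: [-1.0, 0.4, -0.6]
opening: 0.608
finger_force: 0.0
```

```bash
cat >> h.py <<'E'
def dots(i):
    a=i.astype(int);m=((a[...,0]>125)&(a[...,0]-a[...,1]>25)&(a[...,1]-a[...,2]>10)).astype(np.uint8)
    return [(ce,st[4]) for st,ce in zip(*cv2.connectedComponentsWithStats(m)[2:]) if 25<st[4]<900 and .8<st[2]/st[3]<1.25 and st[4]>.6*st[2]*st[3]]
E
python3 - <<'E'
from h import *
import pickle
c,i=snap('wrist','w4.png');pickle.dump((c,i),open('w4.pkl','wb'))
print(r.get_state()['tool_pos'])
for ce,a in dots(i):print(ce,a,onz(c,[ce],.0425)[0].round(4))
g=cv2.cvtColor(i,cv2.COLOR_RGB2GRAY);print(g.mean())
go(.649,.0005,.19,-86)
E
```

```text
[ 0.46812364 -0.01488103  0.20599157]
[558.32786885 140.30327869] 122 [ 0.5191 -0.2324  0.0425]
[318.47457627 176.56779661] 118 [ 0.47   -0.0149  0.0425]
99.074078125
xyz [ 0.1815 -0.003   0.0157] rot [-0.      0.0016 -0.0018] yawnow -86.1 q7 -1.54
```

View pics/w4.png

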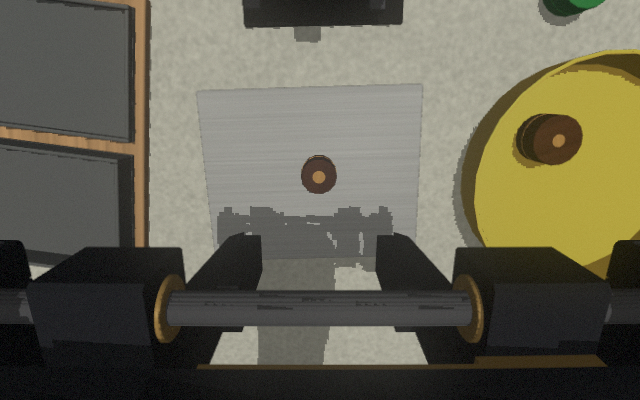

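The 34 mm cap stands near the plate centre at (318,177). Now for a second view of the gauge.

Emit:
{"fn": "carry_out", "kwargs": {
  "plan": [
    {"xyz":[0.02,0,-0.02],"rot":[0,0,0],"grip":0},
    {"xyz":[0.06,0,-0.05],"rot":[0,0,0],"grip":0},
    {"xyz":[0.12,-0.003,-0.05],"rot":[0,0,0],"grip":0},
    {"xyz":[0.12,-0.003,-0.05],"rot":[0,0,0],"grip":0},
    {"xyz":[0.12,-0.003,-0.05],"rot":[0,0,0],"grip":0},
    {"xyz":[0.12,-0.003,-0.05],"rot":[0,0,0],"grip":0},
    {"xyz":[0.12,-0.003,-0.05],"rot":[0,0,0],"grip":0}
  ]
}}

```text
clock: 8.93
tool_pos: [0.5863, -0.0041, 0.2544]
eef_rot: [0.999, 0.034, -0.003, 0.0]
contact_force: [-0.4, -0.2, 0.2]
opening: 0.999
finger_force: 0.0
```

```bash
python3 - <<'E'
from h import *
import pickle
c,i=snap('wrist','w5.png');pickle.dump((c,i),open('w5.pkl','wb'));print(r.get_state()['tool_pos'])
E
```

```text
[ 0.58627619 -0.00416164  0.25486814]
```

View pics/w5.png

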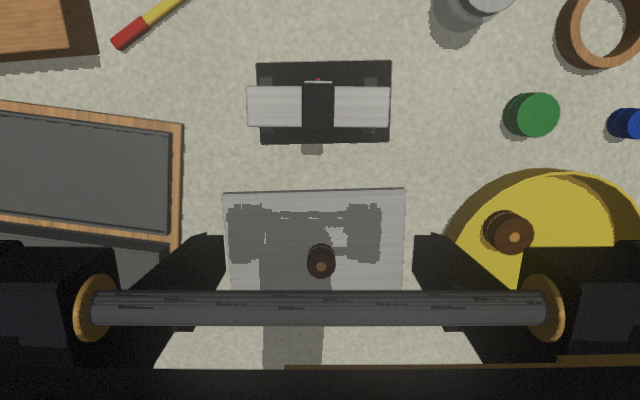

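The crossbar corners are now at (247,87), (389,86), (390,127) and (248,127), and the grip is at columns 302–334, rows 84–127.

```bash
python3 - <<'E'
from h import *
import pickle
c1,i1=pickle.load(open('w2.pkl','rb'));c2,i2=pickle.load(open('w5.pkl','rb'))
A=[(191,101),(320.5,100),(321.5,138),(193,138.5)];B=[(247,87),(389,86.5),(390.5,127),(248,127.5)]
T=np.array([tri(c1,a,c2,b) for a,b in zip(A,B)]);print(T.round(4),T.mean(0).round(4))
W=onz(c2,B,.088);print(W.round(4),W.mean(0).round(4))
d=W[1]-W[0]+W[2]-W[3];print('yaw',np.degrees(np.arctan2(d[1],d[0])))
print('grip top',onz(c2,[(302,84),(334,83),(334,127),(302,128)],.144).round(4))
print('mat',onz(c2,[(257,65),(390,61),(390,141),(261,144)],.004).mean(0))
print('caps',[onz(c2,[ce],z)[0].round(4) for ce,a in dots(i2) for z in(.0425,.036)])
go(.649,.0,.17,-86)
E
```

```text
[[ 0.6624  0.0644  0.0859]
 [ 0.6716 -0.0611  0.0843]
 [ 0.6367 -0.0644  0.096 ]
 [ 0.627   0.0622  0.0893]] [6.494e-01 3.000e-04 8.890e-02]
[[ 0.6621  0.0639  0.088 ]
 [ 0.671  -0.0605  0.088 ]
 [ 0.6362 -0.0661  0.088 ]
 [ 0.627   0.0625  0.088 ]] [ 0.6491 -0.      0.088 ]
yaw -85.92227475099295
grip top [[ 0.6656  0.0131  0.144 ]
 [ 0.6678 -0.0098  0.144 ]
 [ 0.6368 -0.0123  0.144 ]
 [ 0.6344  0.0114  0.144 ]]
mat [ 0.65155214 -0.00652064  0.004     ]
caps [array([ 0.5208, -0.233 ,  0.0425]), array([ 0.5184, -0.2372,  0.036 ])]
xyz [0.0633 0.0001 0.0846] rot [ 0.0002  0.0049 -0.0023] yawnow -86.1 q7 -1.54
```

Emit:
{"fn": "carry_out", "kwargs": {
  "plan": [
    {"xyz":[0.02,0,0.02],"rot":[0,0,0],"grip":0},
    {"xyz":[0.045,0,0.05],"rot":[0,0,0],"grip":0},
    {"xyz":[0.063,0,0.08],"rot":[0,0,0],"grip":0},
    {"xyz":[0.063,0,0.085],"rot":[0,0,0],"grip":0},
    {"xyz":[0.063,0,0.085],"rot":[0,0,0],"grip":0},
    {"xyz":[0.063,0,0.085],"rot":[0,0,0],"grip":0}
  ]
}}

```text
clock: 9.48
tool_pos: [0.6498, -0.0, 0.172]
eef_rot: [0.999, 0.034, -0.001, 0.0]
contact_force: [1.0, 0.1, 0.2]
opening: 0.999
finger_force: 0.0
```

```bash
python3 -c "
from h import *
print(r.get_state()['tool_pos'],r.get_state()['qd'].round(3))
go(.649,.0,.104,-86)"
```

```text
[ 6.49829180e-01 -5.16790277e-06  1.71994186e-01] [-0.    -0.037  0.005 -0.017  0.001  0.    -0.002]
xyz [-0.0007 -0.0001  0.068 ] rot [ 0.0003  0.0019 -0.0025] yawnow -86.1 q7 -1.54
```

Emit:
{"fn": "carry_out", "kwargs": {
  "plan": [
    {"xyz":[0,0,0.01],"rot":[0,0,0],"grip":0},
    {"xyz":[0,0,0.03],"rot":[0,0,0],"grip":0},
    {"xyz":[0,0,0.05],"rot":[0,0,0],"grip":0},
    {"xyz":[0,0,0.062],"rot":[0,0,0],"grip":0},
    {"xyz":[0,0,0.067],"rot":[0,0,0],"grip":0},
    {"xyz":[0,0,0.067],"rot":[0,0,0],"grip":0},
    {"xyz":[0,0,0.067],"rot":[0,0,0],"grip":0}
  ]
}}

```text
clock: 10.07
tool_pos: [0.6517, 0.0004, 0.1056]
eef_rot: [0.999, 0.034, 0.001, 0.0]
contact_force: [-0.6, 0.6, 0.3]
opening: 1.0
finger_force: 0.0
```

Emit:
{"fn": "carry_out", "kwargs": {
  "plan": [
    {"xyz":[0,0,0],"rot":[0,0,0],"grip":230},
    {"xyz":[0,0,0],"rot":[0,0,0],"grip":230},
    {"xyz":[0,0,0],"rot":[0,0,0],"grip":230},
    {"xyz":[0,0,0],"rot":[0,0,0],"grip":230},
    {"xyz":[0,0,0],"rot":[0,0,0],"grip":230},
    {"xyz":[0,0,0],"rot":[0,0,0],"grip":230},
    {"xyz":[0,0,0],"rot":[0,0,0],"grip":230},
    {"xyz":[0,0,0],"rot":[0,0,0],"grip":230}
  ],
  "squeeze": 30
}}

```text
clock: 10.73
tool_pos: [0.6513, 0.0004, 0.1047]
eef_rot: [0.999, 0.034, -0.0, 0.0]
contact_force: [0.6, -0.3, -0.5]
opening: 0.419
finger_force: 0.0
```

```bash
python3 -c "
from h import *
s=r.get_state();print(s['opening']*88,s['finger_force'],s['tool_pos'],s['contact_force'])
go(.47,-.0149,.19,-86)"
```

```text
36.914778432724674 0.0 [6.51278528e-01 4.19845669e-04 1.04699995e-01] [ 0.61596517 -0.25678494 -0.52934834]
xyz [-0.1819  0.003  -0.0853] rot [ 0.0001  0.     -0.002 ] yawnow -86.1 q7 -1.54
```

Still closing, so I'll hold longer and then lift.

Emit:
{"fn": "carry_out", "kwargs": {
  "plan": [
    {"xyz":[0,0,0],"rot":[0,0,0],"grip":230},
    {"xyz":[0,0,0],"rot":[0,0,0],"grip":230},
    {"xyz":[0,0,0],"rot":[0,0,0],"grip":230},
    {"xyz":[0,0,0],"rot":[0,0,0],"grip":230},
    {"xyz":[0,0,0],"rot":[0,0,0],"grip":230},
    {"xyz":[0,0,0],"rot":[0,0,0],"grip":230}
  ]
}}

```text
clock: 11.23
tool_pos: [0.6513, 0.0007, 0.1046]
eef_rot: [0.999, 0.034, -0.0, -0.0]
contact_force: [1.1, 0.5, -1.1]
opening: 0.273
finger_force: 30.0
```

Emit:
{"fn": "carry_out", "kwargs": {
  "plan": [
    {"xyz":[0,0,-0.002],"rot":[0,0,0],"grip":230},
    {"xyz":[0,0,-0.005],"rot":[0,0,0],"grip":230},
    {"xyz":[0,0,-0.02],"rot":[0,0,0],"grip":230},
    {"xyz":[0,0,-0.045],"rot":[0,0,0],"grip":230},
    {"xyz":[0,0,-0.065],"rot":[0,0,0],"grip":230},
    {"xyz":[0,0,-0.075],"rot":[0,0,0],"grip":230},
    {"xyz":[0,0,-0.075],"rot":[0,0,0],"grip":230}
  ]
}}

```text
clock: 11.82
tool_pos: [0.6527, 0.0002, 0.1821]
eef_rot: [0.999, 0.034, 0.002, 0.0]
contact_force: [0.1, -0.7, -4.1]
opening: 0.269
finger_force: 30.0
```

```bash
python3 -c "
from h import *
s=r.get_state();print(s['opening']*88,s['finger_force'],s['tool_pos'],s['contact_force'],s['moment'])
c,i=snap('wrist','w6.png')
go(.47,-.0149,.18,-86)"
```

```text
23.705995138654938 29.98394939582795 [6.52746300e-01 1.58694517e-04 1.82122112e-01] [ 0.1301491  -0.6727981  -4.09906046] [ 0.08592023 -0.08412581 -0.0076558 ]
xyz [-1.822e-01  2.800e-03  1.000e-04] rot [ 0.0003 -0.0015 -0.0022] yawnow -86.1 q7 -1.54
```

View pics/w6.png

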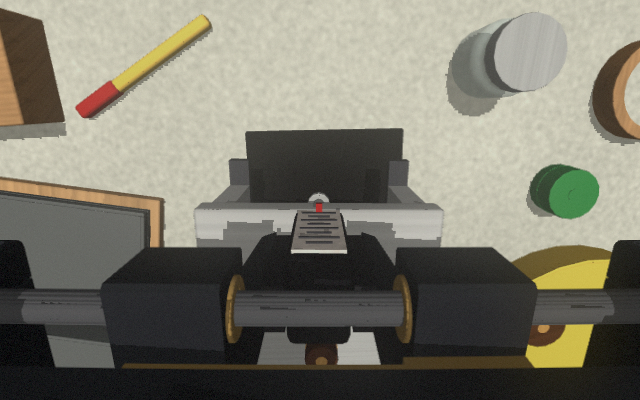

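The gauge is held upright, with its scale and red pointer visible at (319,230). Now I'll carry it over the cap.

Emit:
{"fn": "carry_out", "kwargs": {
  "plan": [
    {"xyz":[-0.01,0,0],"rot":[0,0,0],"grip":230},
    {"xyz":[-0.035,0,0],"rot":[0,0,0],"grip":230},
    {"xyz":[-0.07,0.001,0],"rot":[0,0,0],"grip":230},
    {"xyz":[-0.105,0.002,0],"rot":[0,0,0],"grip":230},
    {"xyz":[-0.14,0.003,0],"rot":[0,0,0],"grip":230},
    {"xyz":[-0.165,0.003,0],"rot":[0,0,0],"grip":230},
    {"xyz":[-0.18,0.003,0],"rot":[0,0,0],"grip":230},
    {"xyz":[-0.18,0.003,0],"rot":[0,0,0],"grip":230}
  ]
}}

```text
clock: 12.53
tool_pos: [0.4657, -0.0154, 0.1785]
eef_rot: [0.999, 0.034, -0.005, 0.0]
contact_force: [-1.0, 0.3, -3.9]
opening: 0.267
finger_force: 30.0
```

Emit:
{"fn": "carry_out", "kwargs": {
  "plan": [
    {"xyz":[0,0,0],"rot":[0,0,0],"grip":230},
    {"xyz":[0,0,0],"rot":[0,0,0],"grip":230},
    {"xyz":[0,0,0],"rot":[0,0,0],"grip":230}
  ]
}}

```text
clock: 12.78
tool_pos: [0.4733, -0.0145, 0.1794]
eef_rot: [0.999, 0.034, 0.001, -0.0]
contact_force: [1.1, -0.1, -4.2]
opening: 0.264
finger_force: 30.0
```

```bash
python3 -c "
from h import *
s=r.get_state();print(s['tool_pos'],s['contact_force'],s['moment'])
c,i=snap('scene','s1.png')
for ce,a in dots(i):print(ce,a)
go(.472,-.0149,.1126,-86)"
```

```text
[ 0.4733036  -0.01453171  0.17937234] [ 1.05168063 -0.09815945 -4.16904605] [ 0.0449911  -0.01350015  0.01772383]
xyz [-0.0012  0.0003  0.0668] rot [ 0.     -0.001  -0.0017] yawnow -86.1 q7 -1.54
```

Emit:
{"fn": "carry_out", "kwargs": {
  "plan": [
    {"xyz":[-0.001,0,0.005],"rot":[0,0,0],"grip":230},
    {"xyz":[-0.001,0,0.015],"rot":[0,0,0],"grip":230},
    {"xyz":[-0.001,0,0.025],"rot":[0,0,0],"grip":230},
    {"xyz":[-0.001,0,0.033],"rot":[0,0,0],"grip":230},
    {"xyz":[-0.001,0,0.038],"rot":[0,0,0],"grip":230},
    {"xyz":[-0.001,0,0.041],"rot":[0,0,0],"grip":230},
    {"xyz":[-0.001,0,0.044],"rot":[0,0,0],"grip":230},
    {"xyz":[-0.001,0,0.047],"rot":[0,0,0],"grip":230}
  ]
}}

```text
clock: 13.5
tool_pos: [0.4712, -0.0148, 0.1326]
eef_rot: [0.999, 0.034, 0.0, 0.0]
contact_force: [0.3, -0.1, -2.9]
opening: 0.27
finger_force: 30.0
```

Emit:
{"fn": "carry_out", "kwargs": {
  "plan": [
    {"xyz":[0,0,0.003],"rot":[0,0,0],"grip":230},
    {"xyz":[0,0,0.006],"rot":[0,0,0],"grip":230},
    {"xyz":[0,0,0.009],"rot":[0,0,0],"grip":230},
    {"xyz":[0,0,0.012],"rot":[0,0,0],"grip":230},
    {"xyz":[0,0,0.014],"rot":[0,0,0],"grip":230},
    {"xyz":[0,0,0.015],"rot":[0,0,0],"grip":230},
    {"xyz":[0,0,0.016],"rot":[0,0,0],"grip":230}
  ]
}}

```text
clock: 14.08
tool_pos: [0.4712, -0.0148, 0.1167]
eef_rot: [0.999, 0.034, 0.0, 0.0]
contact_force: [-0.3, 0.8, -2.8]
opening: 0.271
finger_force: 30.0
```

```bash
python3 -c "
from h import *
s=r.get_state();print(s['tool_pos'],s['contact_force'],s['moment'])
go(.472,-.0149,.1126,-86)"
```

```text
[ 0.47116165 -0.01480339  0.11666482] [-0.32237185  0.75845595 -2.77173609] [ 0.02577054 -0.13806981 -0.00226982]
xyz [0.0008 0.0002 0.0041] rot [ 0.0001 -0.0005 -0.002 ] yawnow -86.1 q7 -1.54
```

Emit:
{"fn": "carry_out", "kwargs": {
  "plan": [
    {"xyz":[0,0,0.001],"rot":[0,0,0],"grip":230},
    {"xyz":[0,0,0.002],"rot":[0,0,0],"grip":230},
    {"xyz":[0,0,0.003],"rot":[0,0,0],"grip":230},
    {"xyz":[0,0,0.003],"rot":[0,0,0],"grip":230}
  ]
}}

```text
clock: 14.42
tool_pos: [0.4711, -0.0148, 0.1136]
eef_rot: [0.999, 0.034, 0.0, 0.0]
contact_force: [0.3, 0.4, -2.7]
opening: 0.266
finger_force: 30.0
```

Emit:
{"fn": "carry_out", "kwargs": {
  "plan": [
    {"xyz":[0,0,0.0005],"rot":[0,0,0],"grip":230},
    {"xyz":[0,0,0.001],"rot":[0,0,0],"grip":230},
    {"xyz":[0,0,0.001],"rot":[0,0,0],"grip":230}
  ]
}}

```text
clock: 14.67
tool_pos: [0.4711, -0.0148, 0.1127]
eef_rot: [0.999, 0.034, 0.0, 0.0]
contact_force: [0.6, 0.4, -2.7]
opening: 0.271
finger_force: 30.0
```

Emit:
{"fn": "carry_out", "kwargs": {
  "plan": [
    {"xyz":[0,0,0.0005],"rot":[0,0,0],"grip":230},
    {"xyz":[0,0,0.001],"rot":[0,0,0],"grip":230},
    {"xyz":[0,0,0.001],"rot":[0,0,0],"grip":230}
  ]
}}

```text
clock: 14.92
tool_pos: [0.4714, -0.0147, 0.1125]
eef_rot: [0.999, 0.034, 0.001, -0.0]
contact_force: [0.1, 0.6, 6.4]
opening: 0.27
finger_force: 30.0
```

Seated: the force went from -2.7 to +6.4 N at TCP z 0.1125, as predicted. I'll hold for over a second.

Emit:
{"fn": "carry_out", "kwargs": {
  "plan": [
    {"xyz":[0,0,0],"rot":[0,0,0],"grip":230},
    {"xyz":[0,0,0],"rot":[0,0,0],"grip":230},
    {"xyz":[0,0,0],"rot":[0,0,0],"grip":230},
    {"xyz":[0,0,0],"rot":[0,0,0],"grip":230},
    {"xyz":[0,0,0],"rot":[0,0,0],"grip":230},
    {"xyz":[0,0,0],"rot":[0,0,0],"grip":230},
    {"xyz":[0,0,0],"rot":[0,0,0],"grip":230},
    {"xyz":[0,0,0],"rot":[0,0,0],"grip":230}
  ]
}}

```text
clock: 15.58
tool_pos: [0.4714, -0.0147, 0.1125]
eef_rot: [0.999, 0.034, 0.001, -0.0]
contact_force: [0.1, 0.7, 7.1]
opening: 0.262
finger_force: 30.0
```

Emit:
{"fn": "carry_out", "kwargs": {
  "plan": [
    {"xyz":[0,0,0],"rot":[0,0,0],"grip":230},
    {"xyz":[0,0,0],"rot":[0,0,0],"grip":230},
    {"xyz":[0,0,0],"rot":[0,0,0],"grip":230},
    {"xyz":[0,0,0],"rot":[0,0,0],"grip":230},
    {"xyz":[0,0,0],"rot":[0,0,0],"grip":230},
    {"xyz":[0,0,0],"rot":[0,0,0],"grip":230}
  ]
}}

```text
clock: 16.08
tool_pos: [0.4714, -0.0147, 0.1125]
eef_rot: [0.999, 0.034, 0.001, -0.0]
contact_force: [-0.3, 0.8, 7.0]
opening: 0.272
finger_force: 30.0
```

```bash
python3 - <<'E'
from h import *
s=r.get_state();print(s['tool_pos'],s['contact_force'])
a=snap('wrist','w7.png')[1];b=snap('scene','s2.png')[1]
k=lambda i,x,y,w,h,f:cv2.resize(i[y:y+h,x:x+w],None,fx=f,fy=f,interpolation=cv2.INTER_CUBIC)
o=np.hstack([k(a,270,180,100,90,4),k(b,255,140,100,90,4)])
cv2.imwrite('pics/m2.png',cv2.convertScaleAbs(o,alpha=1.5)[:,:,::-1])
E
```

```text
[ 0.47140481 -0.01474478  0.11252016] [-0.31758042  0.77127505  6.95373913]
```

View pics/m2.png

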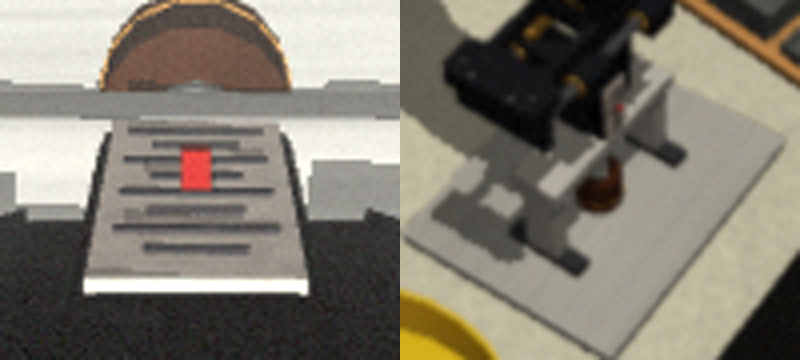

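The gauge stands over the cap with its foot on it, and the pointer has risen up the scale. The force drop of about 1.35 N gives a travel of roughly 21 mm. I'll compute the pointer travel and take the gauge back.

Emit:
{"fn": "carry_out", "kwargs": {
  "plan": [
    {"xyz":[0,0,-0.003],"rot":[0,0,0],"grip":230},
    {"xyz":[0,0,-0.01],"rot":[0,0,0],"grip":230},
    {"xyz":[0,0,-0.025],"rot":[0,0,0],"grip":230},
    {"xyz":[0,0,-0.045],"rot":[0,0,0],"grip":230},
    {"xyz":[0,0,-0.06],"rot":[0,0,0],"grip":230},
    {"xyz":[0,0,-0.07],"rot":[0,0,0],"grip":230},
    {"xyz":[0,0,-0.07],"rot":[0,0,0],"grip":230}
  ]
}}

```text
clock: 16.77
tool_pos: [0.4714, -0.0149, 0.1835]
eef_rot: [0.999, 0.034, 0.001, 0.0]
contact_force: [0.8, -0.2, -4.0]
opening: 0.27
finger_force: 30.0
```

Emit:
{"fn": "carry_out", "kwargs": {
  "plan": [
    {"xyz":[0.01,0,0],"rot":[0,0,0],"grip":230},
    {"xyz":[0.035,0,0],"rot":[0,0,0],"grip":230},
    {"xyz":[0.07,-0.001,0],"rot":[0,0,0],"grip":230},
    {"xyz":[0.105,-0.002,0],"rot":[0,0,0],"grip":230},
    {"xyz":[0.14,-0.002,0],"rot":[0,0,0],"grip":230},
    {"xyz":[0.165,-0.002,0],"rot":[0,0,0],"grip":230},
    {"xyz":[0.18,-0.002,0],"rot":[0,0,0],"grip":230},
    {"xyz":[0.18,-0.002,0],"rot":[0,0,0],"grip":230}
  ]
}}

```text
clock: 17.43
tool_pos: [0.6529, 0.0, 0.1801]
eef_rot: [0.999, 0.034, 0.001, -0.0]
contact_force: [0.3, 0.0, -4.2]
opening: 0.272
finger_force: 30.0
```

Emit:
{"fn": "carry_out", "kwargs": {
  "plan": [
    {"xyz":[0,0,0],"rot":[0,0,0],"grip":230},
    {"xyz":[0,0,0],"rot":[0,0,0],"grip":230},
    {"xyz":[0,0,0],"rot":[0,0,0],"grip":230}
  ]
}}

```text
clock: 17.68
tool_pos: [0.6485, -0.0009, 0.1811]
eef_rot: [0.999, 0.034, -0.002, 0.0]
contact_force: [-0.2, 0.2, -3.3]
opening: 0.268
finger_force: 30.0
```

```bash
python3 - <<'E'
from h import *
p=r.camera_params('wrist');he=np.array(p['hand_eye']);K,D,_=cam('wrist')
zz=[]
for f in('w6.png','w7.png'):
    i=cv2.imread('pics/'+f)[180:270,270:370].astype(int);m=(i[...,2]>130)&(i[...,1]<80)
    ys,xs=np.nonzero(m);u=(xs.mean()+270,ys.mean()+180);o,d=ray((K,D,he),[u]);d=d[0]
    zz.append([(o+d*((X-o[0])/d[0]))[2] for X in(.016,.020)]);print(f,u,len(xs),zz[-1])
print('travel mm',1000*(np.array(zz[0])-zz[1]))
s=r.get_state();print(s['tool_pos'],s['contact_force'])
go(.653,-.004,.1046,-86)
E
```

```text
w6.png (np.float64(318.5), np.float64(207.5)) 48 [np.float64(0.020377939579130533), np.float64(0.007644915380610573)]
w7.png (np.float64(318.79661016949154), np.float64(222.03389830508473)) 59 [np.float64(-0.001513882624596008), np.float64(-0.012575198472125737)]
travel mm [21.8918222  20.22011385]
[ 0.6485273  -0.00087501  0.18106289] [-0.16858492  0.24610386 -3.27169289]
xyz [0.0045 0.0034 0.0765] rot [ 0.0001  0.003  -0.0022] yawnow -86.1 q7 -1.54
```

The reading is about 21 mm of travel, so the 34 mm cap is about 31 mm tall and goes in the deep tray. Now I'll park the gauge.

Emit:
{"fn": "carry_out", "kwargs": {
  "plan": [
    {"xyz":[0.003,0.003,0.01],"rot":[0,0,0],"grip":230},
    {"xyz":[0.003,0.003,0.03],"rot":[0,0,0],"grip":230},
    {"xyz":[0.003,0.003,0.05],"rot":[0,0,0],"grip":230},
    {"xyz":[0.003,0.003,0.063],"rot":[0,0,0],"grip":230},
    {"xyz":[0.003,0.003,0.07],"rot":[0,0,0],"grip":230},
    {"xyz":[0.003,0.003,0.073],"rot":[0,0,0],"grip":230},
    {"xyz":[0.003,0.003,0.075],"rot":[0,0,0],"grip":230},
    {"xyz":[0.003,0.003,0.075],"rot":[0,0,0],"grip":230}
  ]
}}

```text
clock: 18.35
tool_pos: [0.654, -0.0035, 0.107]
eef_rot: [0.999, 0.034, 0.0, 0.0]
contact_force: [-0.3, -0.1, -4.1]
opening: 0.268
finger_force: 30.0
```

Emit:
{"fn": "carry_out", "kwargs": {
  "plan": [
    {"xyz":[0,0,0.001],"rot":[0,0,0],"grip":230},
    {"xyz":[0,0,0.001],"rot":[0,0,0],"grip":230},
    {"xyz":[0,0,0.001],"rot":[0,0,0],"grip":230}
  ]
}}

```text
clock: 18.6
tool_pos: [0.654, -0.0034, 0.1064]
eef_rot: [0.999, 0.034, 0.001, 0.0]
contact_force: [-0.2, 0.4, -3.9]
opening: 0.27
finger_force: 30.0
```

Emit:
{"fn": "carry_out", "kwargs": {
  "plan": [
    {"xyz":[0,0,0.001],"rot":[0,0,0],"grip":230},
    {"xyz":[0,0,0.001],"rot":[0,0,0],"grip":230},
    {"xyz":[0,0,0.001],"rot":[0,0,0],"grip":230}
  ]
}}

```text
clock: 18.85
tool_pos: [0.6535, -0.0034, 0.1048]
eef_rot: [0.999, 0.034, 0.0, 0.0]
contact_force: [0.2, -0.9, -4.3]
opening: 0.272
finger_force: 30.0
```

Emit:
{"fn": "carry_out", "kwargs": {
  "plan": [
    {"xyz":[0,0,0.001],"rot":[0,0,0],"grip":230},
    {"xyz":[0,0,0.001],"rot":[0,0,0],"grip":230},
    {"xyz":[0,0,0.001],"rot":[0,0,0],"grip":230}
  ]
}}

```text
clock: 19.1
tool_pos: [0.6539, -0.0034, 0.1046]
eef_rot: [0.999, 0.034, 0.001, -0.0]
contact_force: [-2.4, -0.0, 4.7]
opening: 0.271
finger_force: 30.0
```

Emit:
{"fn": "carry_out", "kwargs": {
  "plan": [
    {"xyz":[0,0,-0.001],"rot":[0,0,0],"grip":100},
    {"xyz":[0,0,-0.001],"rot":[0,0,0],"grip":100},
    {"xyz":[0,0,-0.001],"rot":[0,0,0],"grip":100},
    {"xyz":[0,0,-0.001],"rot":[0,0,0],"grip":100},
    {"xyz":[0,0,-0.02],"rot":[0,0,0],"grip":100},
    {"xyz":[0,0,-0.05],"rot":[0,0,0],"grip":100},
    {"xyz":[0,0,-0.09],"rot":[0,0,0],"grip":100},
    {"xyz":[0,0,-0.13],"rot":[0,0,0],"grip":100}
  ]
}}

```text
clock: 19.77
tool_pos: [0.6528, -0.0035, 0.2343]
eef_rot: [0.999, 0.034, -0.001, 0.0]
contact_force: [0.5, 0.8, 0.9]
opening: 0.608
finger_force: 0.0
```

Emit:
{"fn": "carry_out", "kwargs": {
  "plan": [
    {"xyz":[-0.03,0,0],"rot":[0,0,0],"grip":100},
    {"xyz":[-0.06,0.004,0],"rot":[0,0,0],"grip":100},
    {"xyz":[-0.1,0.005,0.01],"rot":[0,0,0],"grip":100},
    {"xyz":[-0.14,0.005,0.01],"rot":[0,0,0],"grip":100},
    {"xyz":[-0.17,0.005,0.01],"rot":[0,0,0],"grip":100},
    {"xyz":[-0.185,0.005,0.01],"rot":[0,0,0],"grip":100},
    {"xyz":[-0.185,0.005,0.01],"rot":[0,0,0],"grip":100},
    {"xyz":[-0.185,0.005,0.01],"rot":[0,0,0],"grip":100}
  ]
}}

```text
clock: 20.43
tool_pos: [0.4697, -0.021, 0.2241]
eef_rot: [0.999, 0.034, 0.001, 0.0]
contact_force: [0.2, -1.1, 0.1]
opening: 0.607
finger_force: 0.0
```

```bash
python3 - <<'E'
from h import *
import pickle
c,i=snap('wrist','w8.png');pickle.dump((c,i),open('w8.pkl','wb'));print(r.get_state()['tool_pos'],r.get_state()['opening'])
for ce,a in dots(i):print(ce,a,onz(c,[ce],.0425)[0].round(4),onz(c,[ce],.036)[0].round(4))
go(.47,-.0149,.019,-86)
E
```

```text
[ 0.47088079 -0.02079663  0.22405922] 0.607480130382334
[540.31818182 138.74545455] 110 [ 0.5192 -0.2326  0.0425] [ 0.5189 -0.2369  0.036 ]
[312.30630631 173.61261261] 111 [ 0.4698 -0.015   0.0425] [ 0.4684 -0.0149  0.036 ]
xyz [-0.001  -0.006   0.2051] rot [ 0.0001 -0.0025 -0.0019] yawnow -86.1 q7 -1.53
```

View pics/w8.png

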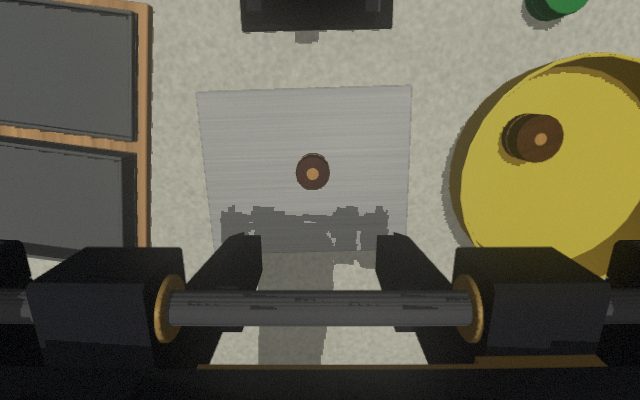

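The cap is still at (.470,-.015), and the other cap is unmoved at (541,139). I'll grasp the 34 mm cap.

Emit:
{"fn": "carry_out", "kwargs": {
  "plan": [
    {"xyz":[-0.001,-0.006,0.02],"rot":[0,0,0],"grip":100},
    {"xyz":[-0.001,-0.006,0.055],"rot":[0,0,0],"grip":100},
    {"xyz":[-0.001,-0.006,0.09],"rot":[0,0,0],"grip":100},
    {"xyz":[-0.001,-0.006,0.125],"rot":[0,0,0],"grip":100},
    {"xyz":[-0.001,-0.006,0.155],"rot":[0,0,0],"grip":100},
    {"xyz":[-0.001,-0.006,0.18],"rot":[0,0,0],"grip":100},
    {"xyz":[-0.001,-0.006,0.195],"rot":[0,0,0],"grip":100},
    {"xyz":[-0.001,-0.006,0.203],"rot":[0,0,0],"grip":100}
  ]
}}

```text
clock: 21.15
tool_pos: [0.469, -0.0147, 0.0179]
eef_rot: [0.999, 0.034, -0.0, -0.0]
contact_force: [1.5, 0.3, -0.3]
opening: 0.609
finger_force: 0.0
```

Emit:
{"fn": "carry_out", "kwargs": {
  "plan": [
    {"xyz":[0,0,0],"rot":[0,0,0],"grip":100},
    {"xyz":[0,0,0],"rot":[0,0,0],"grip":100},
    {"xyz":[0,0,0],"rot":[0,0,0],"grip":200},
    {"xyz":[0,0,0],"rot":[0,0,0],"grip":200},
    {"xyz":[0,0,0],"rot":[0,0,0],"grip":200},
    {"xyz":[0,0,0],"rot":[0,0,0],"grip":200},
    {"xyz":[0,0,0],"rot":[0,0,0],"grip":200},
    {"xyz":[0,0,0],"rot":[0,0,0],"grip":200}
  ],
  "squeeze": 12
}}

```text
clock: 21.82
tool_pos: [0.4687, -0.015, 0.0216]
eef_rot: [0.999, 0.034, 0.001, 0.0]
contact_force: [-0.2, 0.4, 5.4]
opening: 0.382
finger_force: 12.0
```

```bash
python3 - <<'E'
from h import *
s=r.get_state();print(s['opening']*88,s['finger_force'],s['tool_pos'],s['contact_force'])
ct=cam('top');im=cv2.imread('pics/top0.png');g=cv2.cvtColor(im,cv2.COLOR_BGR2GRAY)
# deep tray corners from the crop: crop px/(4*.85)+origin
B=np.array([(36,172),(274,190),(262,328),(20,306)])/3.4+[165,175]
print(B);W=onz(ct,B,.042);print(W.round(4),W.mean(0).round(4),np.linalg.norm(np.diff(W,axis=0),axis=1))
# scene rim corners
cs=cam('scene');S=np.array([(136,354),(208,398),(96,500),(18,445)],float);S=(S-[0,340])/2.55+[310,85]
W2=onz(cs,S,.042);print(W2.round(4),W2.mean(0).round(4))
# board top corners in top view; tray floor from scene/top inner corners
E
```

```text
33.586270407786586 11.999988835304976 [ 0.46866858 -0.01501823  0.0215651 ] [-0.23062906  0.39966388  5.37446811]
[[175.58823529 225.58823529]
 [245.58823529 230.88235294]
 [242.05882353 271.47058824]
 [170.88235294 265.        ]]
[[0.4893 0.3822 0.042 ]
 [0.4771 0.167  0.042 ]
 [0.3545 0.1749 0.042 ]
 [0.3694 0.3931 0.042 ]] [0.4226 0.2793 0.042 ] [0.21549626 0.12288764 0.2186554 ]
[[0.3724 0.3973 0.042 ]
 [0.4912 0.3867 0.042 ]
 [0.4858 0.1628 0.042 ]
 [0.3591 0.1738 0.042 ]] [0.4271 0.2801 0.042 ]
```

Emit:
{"fn": "carry_out", "kwargs": {
  "plan": [
    {"xyz":[0,0,-0.01],"rot":[0,0,0],"grip":200},
    {"xyz":[0,0,-0.04],"rot":[0,0,0],"grip":200},
    {"xyz":[0,0,-0.075],"rot":[0,0,0],"grip":200},
    {"xyz":[0,0,-0.09],"rot":[0,0,0],"grip":200},
    {"xyz":[0,0,-0.09],"rot":[0,0,0],"grip":200}
  ]
}}

```text
clock: 22.23
tool_pos: [0.4696, -0.0152, 0.1142]
eef_rot: [0.999, 0.034, 0.003, 0.0]
contact_force: [-0.5, 0.0, -0.3]
opening: 0.38
finger_force: 12.0
```

Emit:
{"fn": "carry_out", "kwargs": {
  "plan": [
    {"xyz":[-0.005,-0.02,0],"rot":[0,0,0],"grip":200},
    {"xyz":[-0.01,-0.055,0],"rot":[0,0,0],"grip":200},
    {"xyz":[-0.02,-0.09,0],"rot":[0,0,0],"grip":200},
    {"xyz":[-0.02,-0.13,0],"rot":[0,0,0],"grip":200},
    {"xyz":[-0.02,-0.17,0],"rot":[0,0,0],"grip":200},
    {"xyz":[-0.02,-0.21,0],"rot":[0,0,0],"grip":200},
    {"xyz":[-0.02,-0.25,0],"rot":[0,0,0],"grip":200},
    {"xyz":[-0.02,-0.27,0],"rot":[0,0,0],"grip":200}
  ]
}}

```text
clock: 22.9
tool_pos: [0.4281, 0.2591, 0.1101]
eef_rot: [0.999, 0.037, -0.0, -0.002]
contact_force: [0.8, 0.3, 0.1]
opening: 0.383
finger_force: 12.0
```

```bash
python3 - <<'E'
from h import *
s=r.get_state();print(s['opening']*88,s['tool_pos'],s['contact_force'],s['q'])
go(.424,.325,.06,-86)
E
```

```text
33.67651969905259 [0.42806527 0.25912891 0.11011014] [0.75328017 0.32396827 0.08687569] [-0.69846936  0.75069104  0.10456086  2.0569504  -0.22177925  0.34319656
 -1.90897574]
xyz [ 0.0009 -0.0658  0.0503] rot [-0.0031  0.0004  0.0048] yawnow -85.7 q7 -1.91
```

Emit:
{"fn": "carry_out", "kwargs": {
  "plan": [
    {"xyz":[0,-0.02,0],"rot":[0,0,0],"grip":200},
    {"xyz":[0,-0.045,0.01],"rot":[0,0,0],"grip":200},
    {"xyz":[0,-0.06,0.03],"rot":[0,0,0],"grip":200},
    {"xyz":[0,-0.066,0.05],"rot":[0,0,0],"grip":200},
    {"xyz":[0,-0.066,0.065],"rot":[0,0,0],"grip":200},
    {"xyz":[0,-0.066,0.075],"rot":[0,0,0],"grip":200},
    {"xyz":[0,-0.066,0.079],"rot":[0,0,0],"grip":200},
    {"xyz":[0,-0.066,0.08],"rot":[0,0,0],"grip":200}
  ]
}}

```text
clock: 23.57
tool_pos: [0.4248, 0.3179, 0.0299]
eef_rot: [0.999, 0.034, -0.001, 0.001]
contact_force: [0.2, -0.8, 0.2]
opening: 0.384
finger_force: 12.0
```

Emit:
{"fn": "carry_out", "kwargs": {
  "plan": [
    {"xyz":[0,0,0.001],"rot":[0,0,0],"grip":200},
    {"xyz":[0,0,0.002],"rot":[0,0,0],"grip":200},
    {"xyz":[0,0,0.002],"rot":[0,0,0],"grip":200}
  ]
}}

```text
clock: 23.82
tool_pos: [0.4256, 0.3188, 0.0293]
eef_rot: [0.999, 0.034, 0.0, -0.0]
contact_force: [-0.0, -0.8, -0.9]
opening: 0.378
finger_force: 12.0
```

Emit:
{"fn": "carry_out", "kwargs": {
  "plan": [
    {"xyz":[0,0,0.001],"rot":[0,0,0],"grip":200},
    {"xyz":[0,0,0.0015],"rot":[0,0,0],"grip":200},
    {"xyz":[0,0,0.0015],"rot":[0,0,0],"grip":200}
  ]
}}

```text
clock: 24.07
tool_pos: [0.4253, 0.3189, 0.0274]
eef_rot: [0.999, 0.034, 0.0, -0.0]
contact_force: [1.0, 0.2, -0.2]
opening: 0.381
finger_force: 12.0
```

Emit:
{"fn": "carry_out", "kwargs": {
  "plan": [
    {"xyz":[0,0,0.001],"rot":[0,0,0],"grip":200},
    {"xyz":[0,0,0.0015],"rot":[0,0,0],"grip":200},
    {"xyz":[0,0,0.0015],"rot":[0,0,0],"grip":200}
  ]
}}

```text
clock: 24.32
tool_pos: [0.4252, 0.3189, 0.0257]
eef_rot: [0.999, 0.034, 0.0, 0.0]
contact_force: [0.6, 0.2, -0.2]
opening: 0.379
finger_force: 12.0
```

Emit:
{"fn": "carry_out", "kwargs": {
  "plan": [
    {"xyz":[0,0,0.001],"rot":[0,0,0],"grip":200},
    {"xyz":[0,0,0.001],"rot":[0,0,0],"grip":200},
    {"xyz":[0,0,0.001],"rot":[0,0,0],"grip":200}
  ]
}}

```text
clock: 24.57
tool_pos: [0.4252, 0.3189, 0.0255]
eef_rot: [0.999, 0.034, 0.0, -0.0]
contact_force: [-0.4, -0.7, 7.7]
opening: 0.384
finger_force: 12.0
```

Emit:
{"fn": "carry_out", "kwargs": {
  "plan": [
    {"xyz":[0,0,0.001],"rot":[0,0,0],"grip":200},
    {"xyz":[0,0,0.001],"rot":[0,0,0],"grip":200},
    {"xyz":[0,0,0.001],"rot":[0,0,0],"grip":200}
  ]
}}

```text
clock: 24.82
tool_pos: [0.4253, 0.3189, 0.0249]
eef_rot: [0.999, 0.034, 0.0, -0.0]
contact_force: [-1.9, -0.4, 12.0]
opening: 0.38
finger_force: 12.0
```

Emit:
{"fn": "carry_out", "kwargs": {
  "plan": [
    {"xyz":[0,0,-0.001],"rot":[0,0,0],"grip":100},
    {"xyz":[0,0,-0.001],"rot":[0,0,0],"grip":100},
    {"xyz":[0,0,-0.001],"rot":[0,0,0],"grip":100},
    {"xyz":[0,0,-0.001],"rot":[0,0,0],"grip":100},
    {"xyz":[0,0,-0.01],"rot":[0,0,0],"grip":100},
    {"xyz":[0,0,-0.04],"rot":[0,0,0],"grip":100},
    {"xyz":[0,0,-0.08],"rot":[0,0,0],"grip":100},
    {"xyz":[0,0,-0.12],"rot":[0,0,0],"grip":100}
  ]
}}

```text
clock: 25.48
tool_pos: [0.4244, 0.3182, 0.1448]
eef_rot: [0.999, 0.034, -0.001, 0.001]
contact_force: [0.9, 0.6, 0.6]
opening: 0.614
finger_force: 0.0
```

Emit:
{"fn": "carry_out", "kwargs": {
  "plan": [
    {"xyz":[0,0,-0.03],"rot":[0,0,0],"grip":60},
    {"xyz":[0,0,-0.06],"rot":[0,0,0],"grip":60},
    {"xyz":[0,0,-0.06],"rot":[0,0,0],"grip":60},
    {"xyz":[0,0,-0.06],"rot":[0,0,0],"grip":60},
    {"xyz":[0,0,-0.06],"rot":[0,0,0],"grip":60}
  ]
}}

```text
clock: 25.9
tool_pos: [0.4245, 0.3186, 0.2034]
eef_rot: [0.999, 0.034, -0.0, 0.0]
contact_force: [-0.7, -0.7, -0.2]
opening: 0.765
finger_force: 0.0
```

```bash
python3 - <<'E'
from h import *
c,i=snap('wrist','w9.png');print(r.get_state()['tool_pos'])
for ce,a in dots(i):print(ce,a,onz(c,[ce],.047)[0].round(4))
c,i=snap('top','t1.png')
for ce,a in dots(i):print(ce,a)
go(.52,-.20,.20,-60)
E
```

```text
[0.42429619 0.31840317 0.20278104]
[318.04545455 177.28787879] 132 [0.4265 0.319  0.047 ]
xyz [0.0604 0.5236 0.0032] rot [ 0.0011  0.0028 -0.4557] yawnow -86.1 q7 -2.02
```

View pics/w9.png

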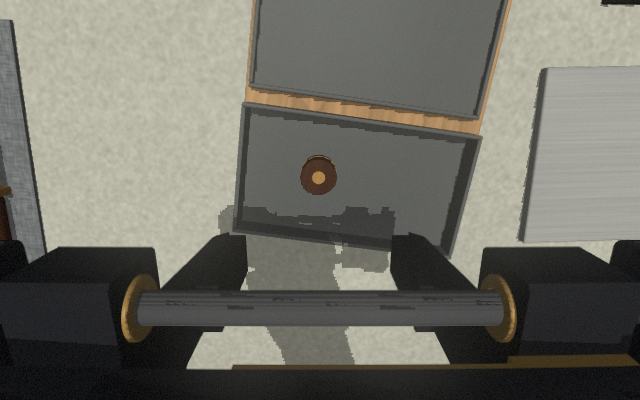

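The cap stands in the deep tray at (318,177), whose rim corners are about (244,105), (481,137), (447,258) and (233,232). On to the 48 mm cap.

Emit:
{"fn": "carry_out", "kwargs": {
  "plan": [
    {"xyz":[0.005,0.03,0],"rot":[0,0,0],"grip":60},
    {"xyz":[0.01,0.07,0],"rot":[0,0,-0.05],"grip":60},
    {"xyz":[0.02,0.11,0],"rot":[0,0,-0.1],"grip":60},
    {"xyz":[0.025,0.15,0],"rot":[0,0,-0.15],"grip":60},
    {"xyz":[0.03,0.19,0],"rot":[0,0,-0.2],"grip":60},
    {"xyz":[0.04,0.23,0],"rot":[0,0,-0.3],"grip":60},
    {"xyz":[0.04,0.27,0],"rot":[0,0,-0.35],"grip":60},
    {"xyz":[0.04,0.3,0],"rot":[0,0,-0.4],"grip":60}
  ]
}}

```text
clock: 26.67
tool_pos: [0.4849, 0.0182, 0.2024]
eef_rot: [0.973, 0.231, -0.001, 0.0]
contact_force: [0.8, -0.4, -0.2]
opening: 0.765
finger_force: 0.0
```

```bash
python3 - <<'E'
from h import *
go(.50,-.225,.19,-50)
E
```

```text
xyz [-0.0959  0.224   0.0128] rot [-1.000e-04  3.100e-03 -2.311e-01] yawnow -63.2 q7 -1.22
```

Emit:
{"fn": "carry_out", "kwargs": {
  "plan": [
    {"xyz":[-0.015,0.03,0],"rot":[0,0,0],"grip":60},
    {"xyz":[-0.03,0.07,0],"rot":[0,0,-0.05],"grip":60},
    {"xyz":[-0.045,0.105,0],"rot":[0,0,-0.1],"grip":60},
    {"xyz":[-0.06,0.14,0.01],"rot":[0,0,-0.15],"grip":60},
    {"xyz":[-0.075,0.175,0.01],"rot":[0,0,-0.2],"grip":60},
    {"xyz":[-0.096,0.21,0.01],"rot":[0,0,-0.231],"grip":60},
    {"xyz":[-0.096,0.224,0.01],"rot":[0,0,-0.231],"grip":60},
    {"xyz":[-0.096,0.224,0.01],"rot":[0,0,-0.231],"grip":60}
  ]
}}

```text
clock: 27.33
tool_pos: [0.4998, -0.2265, 0.1922]
eef_rot: [0.941, 0.338, -0.001, 0.001]
contact_force: [0.7, -0.3, -0.2]
opening: 0.765
finger_force: 0.0
```

Emit:
{"fn": "carry_out", "kwargs": {
  "plan": [
    {"xyz":[0,0,0],"rot":[0,0,0],"grip":60},
    {"xyz":[0,0,0],"rot":[0,0,0],"grip":60}
  ]
}}

```text
clock: 27.5
tool_pos: [0.5003, -0.219, 0.1928]
eef_rot: [0.939, 0.343, -0.001, -0.001]
contact_force: [0.8, -0.1, 0.3]
opening: 0.765
finger_force: 0.0
```

```bash
python3 - <<'E'
from h import *
c,i=snap('wrist','w10.png');print(r.get_state()['tool_pos'])
for ce,a in dots(i):
    W=onz(c,[ce],.0365)[0];print(ce,a,W.round(4))
# tub floor circle check: yellow mask centroid/extent
m=cv2.inRange(cv2.cvtColor(i,cv2.COLOR_RGB2HSV),(20,120,40),(35,255,255));ys,xs=np.nonzero(m);print('yellow',xs.min(),xs.max(),ys.min(),ys.max())
d=[ce for ce,a in dots(i)]
if d: go(*onz(c,[d[0]],.0365)[0][:2],.10,-50)
E
```

```text
[ 0.50048281 -0.21863602  0.19301431]
[346.86614173 176.47244094] 127 [ 0.5189 -0.2367  0.0365]
yellow 121 639 0 369
xyz [0.0024 0.0259 0.0929] rot [-0.0025 -0.      0.0035] yawnow -49.8 q7 -0.65
```

Emit:
{"fn": "carry_out", "kwargs": {
  "plan": [
    {"xyz":[0.0024,0.026,0.02],"rot":[0,0,0],"grip":60},
    {"xyz":[0.0024,0.026,0.05],"rot":[0,0,0],"grip":60},
    {"xyz":[0.0024,0.026,0.08],"rot":[0,0,0],"grip":60},
    {"xyz":[0.0024,0.026,0.09],"rot":[0,0,0],"grip":60},
    {"xyz":[0.0024,0.026,0.09],"rot":[0,0,0],"grip":60}
  ]
}}

```text
clock: 27.97
tool_pos: [0.5176, -0.2367, 0.1013]
eef_rot: [0.939, 0.344, -0.002, -0.002]
contact_force: [-0.1, 0.1, -0.3]
opening: 0.763
finger_force: 0.0
```

```bash
python3 - <<'E'
from h import *
print(r.get_state()['tool_pos'])
go(.519,-.2367,.011,-50)
E
```

```text
[ 0.51758977 -0.23671424  0.10134893]
xyz [0.0013 0.0014 0.0903] rot [-0.0059  0.0025  0.0035] yawnow -49.8 q7 -0.65
```

Emit:
{"fn": "carry_out", "kwargs": {
  "plan": [
    {"xyz":[0.001,0.001,0.02],"rot":[0,0,0],"grip":60},
    {"xyz":[0.001,0.001,0.045],"rot":[0,0,0],"grip":60},
    {"xyz":[0.001,0.001,0.065],"rot":[0,0,0],"grip":60},
    {"xyz":[0.001,0.001,0.08],"rot":[0,0,0],"grip":60},
    {"xyz":[0.001,0.001,0.088],"rot":[0,0,0],"grip":60},
    {"xyz":[0.001,0.001,0.09],"rot":[0,0,0],"grip":60},
    {"xyz":[0.001,0.001,0.09],"rot":[0,0,0],"grip":60}
  ]
}}

```text
clock: 28.55
tool_pos: [0.5214, -0.2392, 0.0145]
eef_rot: [0.939, 0.343, 0.0, 0.0]
contact_force: [0.1, -0.4, -0.3]
opening: 0.764
finger_force: 0.0
```

Emit:
{"fn": "carry_out", "kwargs": {
  "plan": [
    {"xyz":[0,0,0],"rot":[0,0,0],"grip":180},
    {"xyz":[0,0,0],"rot":[0,0,0],"grip":180},
    {"xyz":[0,0,0],"rot":[0,0,0],"grip":180},
    {"xyz":[0,0,0],"rot":[0,0,0],"grip":180},
    {"xyz":[0,0,0],"rot":[0,0,0],"grip":180},
    {"xyz":[0,0,0],"rot":[0,0,0],"grip":180}
  ],
  "squeeze": 14
}}

```text
clock: 29.05
tool_pos: [0.5212, -0.2396, 0.0147]
eef_rot: [0.94, 0.342, 0.0, 0.0]
contact_force: [-0.6, 0.0, 6.1]
opening: 0.54
finger_force: 14.0
```

Emit:
{"fn": "carry_out", "kwargs": {
  "plan": [
    {"xyz":[0,0,-0.01],"rot":[0,0,0],"grip":180},
    {"xyz":[0,0,-0.04],"rot":[0,0,0],"grip":180},
    {"xyz":[0,0,-0.075],"rot":[0,0,0],"grip":180},
    {"xyz":[0,0,-0.095],"rot":[0,0,0],"grip":180},
    {"xyz":[0,0,-0.1],"rot":[0,0,0],"grip":180},
    {"xyz":[0,0,-0.1],"rot":[0,0,0],"grip":180}
  ]
}}

```text
clock: 29.55
tool_pos: [0.5217, -0.2401, 0.1157]
eef_rot: [0.94, 0.342, 0.001, 0.001]
contact_force: [-0.0, 0.5, -1.1]
opening: 0.54
finger_force: 14.0
```

```bash
python3 - <<'E'
from h import *
s=r.get_state();print(s['opening']*88,s['tool_pos'],s['contact_force'])
go(.470,-.015,.11,-86)
E
```

```text
47.52062010662254 [ 0.52170553 -0.24005383  0.11568135] [-0.03061531  0.5433981  -1.05365979]
xyz [ 0.1051 -0.2056  0.0052] rot [ 0.0027 -0.0027  0.6287] yawnow -50.0 q7 -0.65
```

Emit:
{"fn": "carry_out", "kwargs": {
  "plan": [
    {"xyz":[0.01,-0.02,0],"rot":[0,0,0.05],"grip":180},
    {"xyz":[0.025,-0.05,0],"rot":[0,0,0.15],"grip":180},
    {"xyz":[0.043,-0.085,0],"rot":[0,0,0.25],"grip":180},
    {"xyz":[0.06,-0.12,0],"rot":[0,0,0.35],"grip":180},
    {"xyz":[0.078,-0.155,0],"rot":[0,0,0.45],"grip":180},
    {"xyz":[0.095,-0.185,0],"rot":[0,0,0.55],"grip":180},
    {"xyz":[0.105,-0.2,0],"rot":[0,0,0.629],"grip":180},
    {"xyz":[0.105,-0.2056,0],"rot":[0,0,0.629],"grip":180}
  ]
}}

```text
clock: 30.22
tool_pos: [0.4677, -0.0099, 0.1125]
eef_rot: [0.999, 0.037, -0.001, -0.001]
contact_force: [0.5, 0.1, -1.2]
opening: 0.535
finger_force: 14.0
```

Emit:
{"fn": "carry_out", "kwargs": {
  "plan": [
    {"xyz":[0,0,0],"rot":[0,0,0],"grip":180},
    {"xyz":[0,0,0.005],"rot":[0,0,0],"grip":180},
    {"xyz":[0,0,0.005],"rot":[0,0,0],"grip":180}
  ]
}}

```text
clock: 30.47
tool_pos: [0.4687, -0.0166, 0.1078]
eef_rot: [0.999, 0.034, -0.0, 0.001]
contact_force: [-0.1, -0.5, 0.2]
opening: 0.54
finger_force: 14.0
```

```bash
python3 - <<'E'
from h import *
s=r.get_state();print(s['opening']*88,s['tool_pos'],s['contact_force'])
go(.470,-.015,.0237,-86)
E
```

```text
47.53778619359771 [ 0.46871869 -0.01663127  0.10782871] [-0.1173686  -0.51636959  0.24516501]
xyz [ 0.0015 -0.0017  0.0841] rot [ 0.0013  0.0009 -0.0017] yawnow -86.1 q7 -1.33
```

Contact is expected at TCP z of about 0.0217.

Emit:
{"fn": "carry_out", "kwargs": {
  "plan": [
    {"xyz":[0.001,-0.001,0.02],"rot":[0,0,0],"grip":180},
    {"xyz":[0.001,-0.001,0.045],"rot":[0,0,0],"grip":180},
    {"xyz":[0.001,-0.001,0.065],"rot":[0,0,0],"grip":180},
    {"xyz":[0.001,-0.001,0.076],"rot":[0,0,0],"grip":180},
    {"xyz":[0.001,-0.001,0.081],"rot":[0,0,0],"grip":180},
    {"xyz":[0.001,-0.001,0.083],"rot":[0,0,0],"grip":180},
    {"xyz":[0.001,-0.001,0.083],"rot":[0,0,0],"grip":180}
  ]
}}

```text
clock: 31.05
tool_pos: [0.47, -0.0141, 0.0258]
eef_rot: [0.999, 0.034, 0.0, 0.0]
contact_force: [-0.5, -0.4, -0.2]
opening: 0.544
finger_force: 14.0
```

Emit:
{"fn": "carry_out", "kwargs": {
  "plan": [
    {"xyz":[0,0,0.001],"rot":[0,0,0],"grip":180},
    {"xyz":[0,0,0.0015],"rot":[0,0,0],"grip":180},
    {"xyz":[0,0,0.0015],"rot":[0,0,0],"grip":180}
  ]
}}

```text
clock: 31.3
tool_pos: [0.4702, -0.0134, 0.0249]
eef_rot: [0.999, 0.035, 0.001, 0.0]
contact_force: [-0.5, -0.2, -0.8]
opening: 0.537
finger_force: 14.0
```

Emit:
{"fn": "carry_out", "kwargs": {
  "plan": [
    {"xyz":[0,0,0.001],"rot":[0,0,0],"grip":180},
    {"xyz":[0,0,0.001],"rot":[0,0,0],"grip":180},
    {"xyz":[0,0,0.001],"rot":[0,0,0],"grip":180}
  ]
}}

```text
clock: 31.55
tool_pos: [0.4699, -0.0134, 0.0234]
eef_rot: [0.999, 0.035, 0.0, 0.0]
contact_force: [-0.1, 0.4, -0.2]
opening: 0.54
finger_force: 14.0
```

Emit:
{"fn": "carry_out", "kwargs": {
  "plan": [
    {"xyz":[0,0,0.001],"rot":[0,0,0],"grip":180},
    {"xyz":[0,0,0.001],"rot":[0,0,0],"grip":180},
    {"xyz":[0,0,0.001],"rot":[0,0,0],"grip":180}
  ]
}}

```text
clock: 31.8
tool_pos: [0.4698, -0.0134, 0.0222]
eef_rot: [0.999, 0.035, -0.0, 0.0]
contact_force: [0.1, -0.1, -0.1]
opening: 0.547
finger_force: 14.0
```

Emit:
{"fn": "carry_out", "kwargs": {
  "plan": [
    {"xyz":[0,0,0.001],"rot":[0,0,0],"grip":180},
    {"xyz":[0,0,0.001],"rot":[0,0,0],"grip":180},
    {"xyz":[0,0,0.001],"rot":[0,0,0],"grip":180}
  ]
}}

```text
clock: 32.05
tool_pos: [0.4698, -0.0134, 0.0216]
eef_rot: [0.999, 0.035, 0.0, 0.0]
contact_force: [-0.0, -1.0, 6.6]
opening: 0.543
finger_force: 14.0
```

Emit:
{"fn": "carry_out", "kwargs": {
  "plan": [
    {"xyz":[0,0,0.0005],"rot":[0,0,0],"grip":180},
    {"xyz":[0,0,0.0005],"rot":[0,0,0],"grip":180},
    {"xyz":[0,0,0.0005],"rot":[0,0,0],"grip":180}
  ]
}}

```text
clock: 32.3
tool_pos: [0.4698, -0.0134, 0.0215]
eef_rot: [0.999, 0.035, 0.0, -0.0]
contact_force: [-0.1, 0.5, 10.8]
opening: 0.538
finger_force: 14.0
```

Seated. Next: release, lift, and look at the cap and gauge by numbers only.

Emit:
{"fn": "carry_out", "kwargs": {
  "plan": [
    {"xyz":[0,0,-0.001],"rot":[0,0,0],"grip":50},
    {"xyz":[0,0,-0.001],"rot":[0,0,0],"grip":50},
    {"xyz":[0,0,-0.001],"rot":[0,0,0],"grip":50},
    {"xyz":[0,0,-0.001],"rot":[0,0,0],"grip":50},
    {"xyz":[0,0,-0.01],"rot":[0,0,0],"grip":50},
    {"xyz":[0,0,-0.04],"rot":[0,0,0],"grip":50},
    {"xyz":[0,0,-0.08],"rot":[0,0,0],"grip":50},
    {"xyz":[0,0,-0.12],"rot":[0,0,0],"grip":50}
  ]
}}

```text
clock: 32.97
tool_pos: [0.4687, -0.0134, 0.1419]
eef_rot: [0.999, 0.035, -0.001, -0.0]
contact_force: [0.8, 0.3, -0.8]
opening: 0.803
finger_force: 0.0
```

Emit:
{"fn": "carry_out", "kwargs": {
  "plan": [
    {"xyz":[0,0,-0.03],"rot":[0,0,0],"grip":50},
    {"xyz":[0,0,-0.06],"rot":[0,0,0],"grip":50},
    {"xyz":[0,0,-0.07],"rot":[0,0,0],"grip":50},
    {"xyz":[0,0,-0.07],"rot":[0,0,0],"grip":50},
    {"xyz":[0,0,-0.07],"rot":[0,0,0],"grip":50}
  ]
}}

```text
clock: 33.38
tool_pos: [0.4697, -0.0133, 0.2112]
eef_rot: [0.999, 0.035, 0.001, -0.0]
contact_force: [0.2, -0.8, 0.5]
opening: 0.81
finger_force: 0.0
```

```bash
python3 - <<'E'
from h import *
import pickle
c,i=snap('wrist','w11.png');pickle.dump((c,i),open('w11.pkl','wb'));print(r.get_state()['tool_pos'])
for ce,a in dots(i):print(ce,a,onz(c,[ce],.043)[0].round(4))
go(.654,-.0034,.17,-86)
E
```

```text
[ 0.46913586 -0.01326436  0.21034871]
[318.66956522 176.93043478] 115 [ 0.4698 -0.0135  0.043 ]
xyz [0.1851 0.0031 0.0402] rot [-0.0002  0.001   0.0002] yawnow -86.0 q7 -1.36
```

Emit:
{"fn": "carry_out", "kwargs": {
  "plan": [
    {"xyz":[0.02,0,0],"rot":[0,0,0],"grip":50},
    {"xyz":[0.055,0,0],"rot":[0,0,0],"grip":50},
    {"xyz":[0.095,0.001,0.01],"rot":[0,0,0],"grip":50},
    {"xyz":[0.13,0.002,0.02],"rot":[0,0,0],"grip":50},
    {"xyz":[0.16,0.003,0.03],"rot":[0,0,0],"grip":50},
    {"xyz":[0.18,0.003,0.035],"rot":[0,0,0],"grip":50},
    {"xyz":[0.185,0.003,0.04],"rot":[0,0,0],"grip":50},
    {"xyz":[0.185,0.003,0.04],"rot":[0,0,0],"grip":50}
  ]
}}

```text
clock: 34.1
tool_pos: [0.6536, -0.0033, 0.1672]
eef_rot: [0.999, 0.035, -0.002, -0.0]
contact_force: [0.2, -0.5, -1.1]
opening: 0.802
finger_force: 0.0
```

Emit:
{"fn": "carry_out", "kwargs": {
  "plan": [
    {"xyz":[0,0,0],"rot":[0,0,0],"grip":50},
    {"xyz":[0,0,0],"rot":[0,0,0],"grip":50},
    {"xyz":[0,0,0],"rot":[0,0,0],"grip":50}
  ]
}}

```text
clock: 34.35
tool_pos: [0.6534, -0.0038, 0.171]
eef_rot: [0.999, 0.035, -0.0, 0.0]
contact_force: [-0.8, -0.0, 1.1]
opening: 0.805
finger_force: 0.0
```

```bash
python3 - <<'E'
from h import *
print(r.get_state()['tool_pos'])
c,i=snap('wrist','w12.png');g=cv2.cvtColor(i,cv2.COLOR_RGB2GRAY)
# expected crossbar far edge & centre if the gauge is where it was left
print(proj(c,[[.6517-.0045*0,-.0036,.144],[.6537,-.0035,.144]]))
go(.654,-.0034,.1046,-86)
E
```

```text
[ 0.65338427 -0.00375606  0.17104995]
[[317.84620115 234.65549604]
 [317.91599093 231.22961829]]
xyz [ 0.0003 -0.0002  0.0667] rot [-0.0001  0.0003 -0.0004] yawnow -86.0 q7 -1.39
```

Emit:
{"fn": "carry_out", "kwargs": {
  "plan": [
    {"xyz":[0,0,0.01],"rot":[0,0,0],"grip":50},
    {"xyz":[0,0,0.03],"rot":[0,0,0],"grip":50},
    {"xyz":[0,0,0.05],"rot":[0,0,0],"grip":50},
    {"xyz":[0,0,0.062],"rot":[0,0,0],"grip":50},
    {"xyz":[0,0,0.066],"rot":[0,0,0],"grip":50},
    {"xyz":[0,0,0.066],"rot":[0,0,0],"grip":50},
    {"xyz":[0,0,0.066],"rot":[0,0,0],"grip":50}
  ]
}}

```text
clock: 34.98
tool_pos: [0.6549, -0.0036, 0.1051]
eef_rot: [0.999, 0.035, 0.0, 0.0]
contact_force: [0.3, 0.2, 0.3]
opening: 0.807
finger_force: 0.0
```

Emit:
{"fn": "carry_out", "kwargs": {
  "plan": [
    {"xyz":[0,0,0],"rot":[0,0,0],"grip":230},
    {"xyz":[0,0,0],"rot":[0,0,0],"grip":230},
    {"xyz":[0,0,0],"rot":[0,0,0],"grip":230},
    {"xyz":[0,0,0],"rot":[0,0,0],"grip":230},
    {"xyz":[0,0,0],"rot":[0,0,0],"grip":230},
    {"xyz":[0,0,0],"rot":[0,0,0],"grip":230},
    {"xyz":[0,0,0],"rot":[0,0,0],"grip":230},
    {"xyz":[0,0,0],"rot":[0,0,0],"grip":230}
  ],
  "squeeze": 30
}}

```text
clock: 35.65
tool_pos: [0.6546, -0.0034, 0.1047]
eef_rot: [0.999, 0.035, 0.0, -0.0]
contact_force: [0.2, -0.5, -0.2]
opening: 0.269
finger_force: 30.0
```

Emit:
{"fn": "carry_out", "kwargs": {
  "plan": [
    {"xyz":[0,0,0],"rot":[0,0,0],"grip":230},
    {"xyz":[0,0,0],"rot":[0,0,0],"grip":230},
    {"xyz":[0,0,0],"rot":[0,0,0],"grip":230},
    {"xyz":[0,0,0],"rot":[0,0,0],"grip":230}
  ]
}}

```text
clock: 35.98
tool_pos: [0.6546, -0.0034, 0.1047]
eef_rot: [0.999, 0.035, 0.0, -0.0]
contact_force: [-0.4, 0.5, 0.5]
opening: 0.268
finger_force: 30.0
```

Emit:
{"fn": "carry_out", "kwargs": {
  "plan": [
    {"xyz":[0,0,-0.002],"rot":[0,0,0],"grip":230},
    {"xyz":[0,0,-0.005],"rot":[0,0,0],"grip":230},
    {"xyz":[0,0,-0.02],"rot":[0,0,0],"grip":230},
    {"xyz":[0,0,-0.045],"rot":[0,0,0],"grip":230},
    {"xyz":[0,0,-0.065],"rot":[0,0,0],"grip":230},
    {"xyz":[0,0,-0.075],"rot":[0,0,0],"grip":230},
    {"xyz":[0,0,-0.075],"rot":[0,0,0],"grip":230}
  ]
}}

```text
clock: 36.57
tool_pos: [0.656, -0.0038, 0.1821]
eef_rot: [0.999, 0.035, 0.002, 0.0]
contact_force: [0.5, -0.3, -4.4]
opening: 0.268
finger_force: 30.0
```

```bash
python3 - <<'E'
from h import *
s=r.get_state();print(s['opening']*88,s['tool_pos'],s['contact_force'],s['moment'])
c,i=snap('wrist','w13.png')
go(.472,-.0135,.18,-86)
E
```

```text
23.54487695763957 [ 0.65600373 -0.00376797  0.18205057] [ 0.54354349 -0.34892495 -4.44647372] [ 0.03587766 -0.14090302  0.01158077]
xyz [-0.1831 -0.0028  0.    ] rot [ 0.0002 -0.0014 -0.    ] yawnow -86.0 q7 -1.39
```

Emit:
{"fn": "carry_out", "kwargs": {
  "plan": [
    {"xyz":[-0.01,0,0],"rot":[0,0,0],"grip":230},
    {"xyz":[-0.035,0,0],"rot":[0,0,0],"grip":230},
    {"xyz":[-0.07,-0.001,0],"rot":[0,0,0],"grip":230},
    {"xyz":[-0.105,-0.002,0],"rot":[0,0,0],"grip":230},
    {"xyz":[-0.14,-0.003,0],"rot":[0,0,0],"grip":230},
    {"xyz":[-0.165,-0.003,0],"rot":[0,0,0],"grip":230},
    {"xyz":[-0.182,-0.003,0],"rot":[0,0,0],"grip":230},
    {"xyz":[-0.182,-0.003,0],"rot":[0,0,0],"grip":230}
  ]
}}

```text
clock: 37.28
tool_pos: [0.4661, -0.0136, 0.1785]
eef_rot: [0.999, 0.034, -0.005, -0.0]
contact_force: [-1.1, -0.1, -4.8]
opening: 0.269
finger_force: 30.0
```

Emit:
{"fn": "carry_out", "kwargs": {
  "plan": [
    {"xyz":[0,0,0],"rot":[0,0,0],"grip":230},
    {"xyz":[0,0,0],"rot":[0,0,0],"grip":230},
    {"xyz":[0,0,0],"rot":[0,0,0],"grip":230}
  ]
}}

```text
clock: 37.53
tool_pos: [0.4741, -0.013, 0.1794]
eef_rot: [0.999, 0.035, 0.001, 0.0]
contact_force: [0.6, 1.0, -4.4]
opening: 0.267
finger_force: 30.0
```

```bash
python3 - <<'E'
from h import *
s=r.get_state();print(s['tool_pos'],s['contact_force'])
c,i=snap('scene','s3.png');c2,i2=snap('top','t3.png')
for n,cc,im in(('scene',c,i),('top',c2,i2)):
    u=proj(cc,[[.4698,-.0135,.03]])[0].astype(int);p=im[u[1]-8:u[1]+9,u[0]-8:u[0]+9].astype(int);print(n,u,'dark brown px',((p[...,0]<90)&(p[...,0]-p[...,2]>15)).sum())
go(.4727,-.0135,.1127,-86)
E
```

```text
[ 0.47414436 -0.01303943  0.17936018] [ 0.64425681  0.97159799 -4.39155919]
scene [304 184] dark brown px 186
top [305 234] dark brown px 144
xyz [-0.0011  0.0003  0.0667] rot [ 0.0002 -0.0007  0.0003] yawnow -86.0 q7 -1.34
```

The cap is still in place in the scene image. Now lowering gently.

Emit:
{"fn": "carry_out", "kwargs": {
  "plan": [
    {"xyz":[-0.001,0,0.005],"rot":[0,0,0],"grip":230},
    {"xyz":[-0.001,0,0.015],"rot":[0,0,0],"grip":230},
    {"xyz":[-0.001,0,0.025],"rot":[0,0,0],"grip":230},
    {"xyz":[-0.001,0,0.033],"rot":[0,0,0],"grip":230},
    {"xyz":[-0.001,0,0.038],"rot":[0,0,0],"grip":230},
    {"xyz":[-0.001,0,0.041],"rot":[0,0,0],"grip":230},
    {"xyz":[-0.001,0,0.044],"rot":[0,0,0],"grip":230},
    {"xyz":[-0.001,0,0.047],"rot":[0,0,0],"grip":230}
  ]
}}

```text
clock: 38.3
tool_pos: [0.4721, -0.0133, 0.1326]
eef_rot: [0.999, 0.035, 0.0, 0.0]
contact_force: [0.0, 0.3, -3.5]
opening: 0.267
finger_force: 30.0
```

Emit:
{"fn": "carry_out", "kwargs": {
  "plan": [
    {"xyz":[0,0,0.003],"rot":[0,0,0],"grip":230},
    {"xyz":[0,0,0.006],"rot":[0,0,0],"grip":230},
    {"xyz":[0,0,0.009],"rot":[0,0,0],"grip":230},
    {"xyz":[0,0,0.012],"rot":[0,0,0],"grip":230},
    {"xyz":[0,0,0.015],"rot":[0,0,0],"grip":230},
    {"xyz":[0,0,0.017],"rot":[0,0,0],"grip":230},
    {"xyz":[0,0,0.018],"rot":[0,0,0],"grip":230},
    {"xyz":[0,0,0.018],"rot":[0,0,0],"grip":230}
  ]
}}

```text
clock: 38.97
tool_pos: [0.472, -0.0133, 0.1146]
eef_rot: [0.999, 0.035, 0.0, 0.0]
contact_force: [0.5, -0.2, -2.2]
opening: 0.269
finger_force: 30.0
```

Emit:
{"fn": "carry_out", "kwargs": {
  "plan": [
    {"xyz":[0,0,0.0005],"rot":[0,0,0],"grip":230},
    {"xyz":[0,0,0.001],"rot":[0,0,0],"grip":230},
    {"xyz":[0,0,0.001],"rot":[0,0,0],"grip":230}
  ]
}}

```text
clock: 39.22
tool_pos: [0.472, -0.0133, 0.1138]
eef_rot: [0.999, 0.035, 0.0, 0.0]
contact_force: [1.2, 0.1, -3.2]
opening: 0.27
finger_force: 30.0
```

Emit:
{"fn": "carry_out", "kwargs": {
  "plan": [
    {"xyz":[0,0,0.0005],"rot":[0,0,0],"grip":230},
    {"xyz":[0,0,0.001],"rot":[0,0,0],"grip":230},
    {"xyz":[0,0,0.001],"rot":[0,0,0],"grip":230}
  ]
}}

```text
clock: 39.47
tool_pos: [0.472, -0.0133, 0.1127]
eef_rot: [0.999, 0.035, 0.0, 0.0]
contact_force: [0.5, 0.0, -2.6]
opening: 0.268
finger_force: 30.0
```

Emit:
{"fn": "carry_out", "kwargs": {
  "plan": [
    {"xyz":[0,0,0.0005],"rot":[0,0,0],"grip":230},
    {"xyz":[0,0,0.001],"rot":[0,0,0],"grip":230},
    {"xyz":[0,0,0.001],"rot":[0,0,0],"grip":230}
  ]
}}

```text
clock: 39.72
tool_pos: [0.4723, -0.0133, 0.1126]
eef_rot: [0.999, 0.035, 0.001, -0.0]
contact_force: [-0.1, 0.3, 8.3]
opening: 0.269
finger_force: 30.0
```

Emit:
{"fn": "carry_out", "kwargs": {
  "plan": [
    {"xyz":[0,0,0],"rot":[0,0,0],"grip":230},
    {"xyz":[0,0,0],"rot":[0,0,0],"grip":230},
    {"xyz":[0,0,0],"rot":[0,0,0],"grip":230},
    {"xyz":[0,0,0],"rot":[0,0,0],"grip":230},
    {"xyz":[0,0,0],"rot":[0,0,0],"grip":230},
    {"xyz":[0,0,0],"rot":[0,0,0],"grip":230},
    {"xyz":[0,0,0],"rot":[0,0,0],"grip":230},
    {"xyz":[0,0,0],"rot":[0,0,0],"grip":230}
  ]
}}

```text
clock: 40.38
tool_pos: [0.4723, -0.0133, 0.1126]
eef_rot: [0.999, 0.035, 0.001, -0.0]
contact_force: [1.3, 0.0, 8.8]
opening: 0.271
finger_force: 30.0
```

Emit:
{"fn": "carry_out", "kwargs": {
  "plan": [
    {"xyz":[0,0,0],"rot":[0,0,0],"grip":230},
    {"xyz":[0,0,0],"rot":[0,0,0],"grip":230},
    {"xyz":[0,0,0],"rot":[0,0,0],"grip":230},
    {"xyz":[0,0,0],"rot":[0,0,0],"grip":230},
    {"xyz":[0,0,0],"rot":[0,0,0],"grip":230},
    {"xyz":[0,0,0],"rot":[0,0,0],"grip":230}
  ]
}}

```text
clock: 40.88
tool_pos: [0.4723, -0.0133, 0.1126]
eef_rot: [0.999, 0.035, 0.001, -0.0]
contact_force: [-0.6, -0.2, 8.4]
opening: 0.268
finger_force: 30.0
```

```bash
python3 - <<'E'
from h import *
s=r.get_state();print(s['tool_pos'],s['contact_force'])
snap('wrist','w14.png')
he=np.array(r.camera_params('wrist')['hand_eye']);K,D,_=cam('wrist');zz=[]
for f in('w13.png','w14.png'):
    i=cv2.imread('pics/'+f)[180:270,270:370].astype(int);m=(i[...,2]>130)&(i[...,1]<80)
    ys,xs=np.nonzero(m);u=(xs.mean()+270,ys.mean()+180);o,d=ray((K,D,he),[u]);d=d[0]
    zz.append([(o+d*((X-o[0])/d[0]))[2] for X in(.0155,.0195)]);print(f,u,len(xs))
print('travel mm',1000*(np.array(zz[0])-zz[1]))
E
```

```text
[ 0.47230055 -0.01332402  0.11259488] [-0.60640901 -0.15463349  8.40702209]
w13.png (np.float64(318.5), np.float64(208.5)) 48
w14.png (np.float64(318.7391304347826), np.float64(224.7536231884058)) 69
travel mm [23.94499228 22.13384955]
```

That's about 22 mm of travel, so the 48 mm cap is about 32 mm tall and also goes in the deep tray. Taking the gauge back to the mat.

Emit:
{"fn": "carry_out", "kwargs": {
  "plan": [
    {"xyz":[0,0,-0.003],"rot":[0,0,0],"grip":230},
    {"xyz":[0,0,-0.01],"rot":[0,0,0],"grip":230},
    {"xyz":[0,0,-0.025],"rot":[0,0,0],"grip":230},
    {"xyz":[0,0,-0.045],"rot":[0,0,0],"grip":230},
    {"xyz":[0,0,-0.06],"rot":[0,0,0],"grip":230},
    {"xyz":[0,0,-0.07],"rot":[0,0,0],"grip":230},
    {"xyz":[0,0,-0.07],"rot":[0,0,0],"grip":230}
  ]
}}

```text
clock: 41.52
tool_pos: [0.4722, -0.0132, 0.1834]
eef_rot: [0.999, 0.035, 0.001, -0.0]
contact_force: [0.5, 0.3, -4.0]
opening: 0.271
finger_force: 30.0
```

Emit:
{"fn": "carry_out", "kwargs": {
  "plan": [
    {"xyz":[0.01,0,0],"rot":[0,0,0],"grip":230},
    {"xyz":[0.035,0,0],"rot":[0,0,0],"grip":230},
    {"xyz":[0.07,0.001,0],"rot":[0,0,0],"grip":230},
    {"xyz":[0.105,0.002,0],"rot":[0,0,0],"grip":230},
    {"xyz":[0.14,0.003,0],"rot":[0,0,0],"grip":230},
    {"xyz":[0.165,0.003,0],"rot":[0,0,0],"grip":230},
    {"xyz":[0.182,0.003,0],"rot":[0,0,0],"grip":230},
    {"xyz":[0.182,0.003,0],"rot":[0,0,0],"grip":230}
  ]
}}

```text
clock: 42.18
tool_pos: [0.6564, -0.0027, 0.1801]
eef_rot: [0.999, 0.036, 0.001, -0.0]
contact_force: [0.5, -0.2, -4.1]
opening: 0.271
finger_force: 30.0
```

Emit:
{"fn": "carry_out", "kwargs": {
  "plan": [
    {"xyz":[0,0,0],"rot":[0,0,0],"grip":230},
    {"xyz":[0,0,0],"rot":[0,0,0],"grip":230},
    {"xyz":[0,0,0],"rot":[0,0,0],"grip":230}
  ]
}}

```text
clock: 42.43
tool_pos: [0.6517, -0.0038, 0.181]
eef_rot: [0.999, 0.035, -0.002, -0.0]
contact_force: [0.3, -1.1, -3.5]
opening: 0.269
finger_force: 30.0
```

```bash
python3 - <<'E'
from h import *
go(.6545,-.005,.1046,-86)
E
```

```text
xyz [0.0029 0.0014 0.0764] rot [-0.0001  0.0031 -0.0004] yawnow -86.0 q7 -1.39
```

Emit:
{"fn": "carry_out", "kwargs": {
  "plan": [
    {"xyz":[0,0,0.01],"rot":[0,0,0],"grip":230},
    {"xyz":[0.002,0.001,0.03],"rot":[0,0,0],"grip":230},
    {"xyz":[0.002,0.001,0.05],"rot":[0,0,0],"grip":230},
    {"xyz":[0.002,0.001,0.063],"rot":[0,0,0],"grip":230},
    {"xyz":[0.002,0.001,0.07],"rot":[0,0,0],"grip":230},
    {"xyz":[0.002,0.001,0.074],"rot":[0,0,0],"grip":230},
    {"xyz":[0.002,0.001,0.076],"rot":[0,0,0],"grip":230},
    {"xyz":[0.002,0.001,0.076],"rot":[0,0,0],"grip":230}
  ]
}}

```text
clock: 43.1
tool_pos: [0.6559, -0.0045, 0.106]
eef_rot: [0.999, 0.035, 0.0, 0.0]
contact_force: [-0.1, 1.1, -3.6]
opening: 0.272
finger_force: 30.0
```

Emit:
{"fn": "carry_out", "kwargs": {
  "plan": [
    {"xyz":[0,0,0.001],"rot":[0,0,0],"grip":230},
    {"xyz":[0,0,0.0015],"rot":[0,0,0],"grip":230},
    {"xyz":[0,0,0.0015],"rot":[0,0,0],"grip":230}
  ]
}}

```text
clock: 43.35
tool_pos: [0.6562, -0.0045, 0.105]
eef_rot: [0.999, 0.035, 0.001, 0.0]
contact_force: [-0.4, 0.3, -3.7]
opening: 0.267
finger_force: 30.0
```

Emit:
{"fn": "carry_out", "kwargs": {
  "plan": [
    {"xyz":[0,0,0.001],"rot":[0,0,0],"grip":230},
    {"xyz":[0,0,0.001],"rot":[0,0,0],"grip":230},
    {"xyz":[0,0,0.001],"rot":[0,0,0],"grip":230}
  ]
}}

```text
clock: 43.6
tool_pos: [0.657, -0.0044, 0.1048]
eef_rot: [0.999, 0.035, 0.002, 0.0]
contact_force: [-0.1, 0.5, 6.7]
opening: 0.27
finger_force: 30.0
```

Seated on the mat. I'll release, go back to the cap and look.

Emit:
{"fn": "carry_out", "kwargs": {
  "plan": [
    {"xyz":[0,0,-0.001],"rot":[0,0,0],"grip":60},
    {"xyz":[0,0,-0.001],"rot":[0,0,0],"grip":60},
    {"xyz":[0,0,-0.001],"rot":[0,0,0],"grip":60},
    {"xyz":[0,0,-0.001],"rot":[0,0,0],"grip":60},
    {"xyz":[0,0,-0.02],"rot":[0,0,0],"grip":60},
    {"xyz":[0,0,-0.05],"rot":[0,0,0],"grip":60},
    {"xyz":[0,0,-0.09],"rot":[0,0,0],"grip":60},
    {"xyz":[0,0,-0.13],"rot":[0,0,0],"grip":60}
  ]
}}

```text
clock: 44.27
tool_pos: [0.6546, -0.0044, 0.2336]
eef_rot: [0.999, 0.035, -0.001, 0.0]
contact_force: [0.7, 0.8, 0.6]
opening: 0.765
finger_force: 0.0
```

Emit:
{"fn": "carry_out", "kwargs": {
  "plan": [
    {"xyz":[-0.03,0,0],"rot":[0,0,0],"grip":60},
    {"xyz":[-0.06,-0.001,0],"rot":[0,0,0],"grip":60},
    {"xyz":[-0.1,-0.002,0.01],"rot":[0,0,0],"grip":60},
    {"xyz":[-0.14,-0.003,0.01],"rot":[0,0,0],"grip":60},
    {"xyz":[-0.17,-0.003,0.01],"rot":[0,0,0],"grip":60},
    {"xyz":[-0.185,-0.003,0.01],"rot":[0,0,0],"grip":60},
    {"xyz":[-0.185,-0.003,0.01],"rot":[0,0,0],"grip":60},
    {"xyz":[-0.185,-0.003,0.01],"rot":[0,0,0],"grip":60}
  ]
}}

```text
clock: 44.93
tool_pos: [0.471, -0.0144, 0.2235]
eef_rot: [0.999, 0.035, 0.0, -0.0]
contact_force: [0.5, -0.1, 0.9]
opening: 0.767
finger_force: 0.0
```

```bash
python3 - <<'E'
from h import *
c,i=snap('wrist','w15.png');print(r.get_state()['tool_pos'],r.get_state()['opening'])
for ce,a in dots(i):print(ce,a,onz(c,[ce],.044)[0].round(4))
for ce,a in dots(i)[:1]: go(*onz(c,[ce],.044)[0][:2],.020,-86)
E
```

```text
[ 0.47225638 -0.014228    0.22349326] 0.7646093822108255
[317.30252101 141.38655462] 119 [ 0.503  -0.0111  0.044 ]
xyz [ 0.0304 -0.001   0.2036] rot [ 0.0002 -0.0021  0.0002] yawnow -86.0 q7 -1.36
```

The cap is now at (.503,-.011), so it was knocked aside after gauging. I'll check that it still stands.

```bash
python3 - <<'E'
import cv2
i=cv2.imread('pics/w15.png');cv2.imwrite('pics/c15.png',cv2.convertScaleAbs(cv2.resize(i[60:260,180:440],None,fx=2.5,fy=2.5,interpolation=cv2.INTER_CUBIC),alpha=1.4))
E
```

```text
(no output)
```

View pics/c15.png

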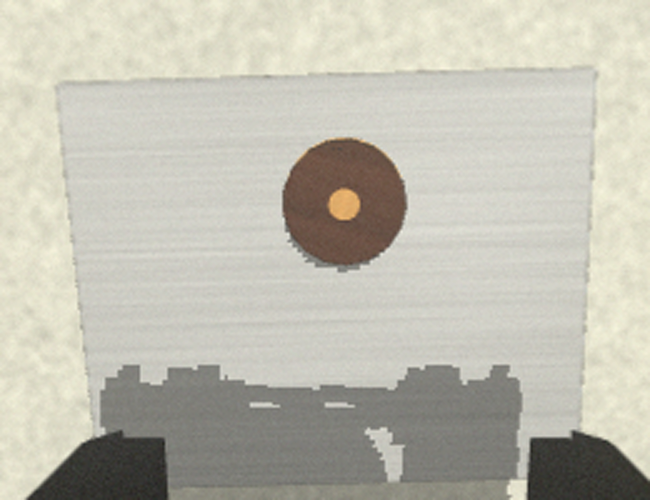

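It stands flat on the plate, centred at image (317,141). I'll grasp it there.

Emit:
{"fn": "carry_out", "kwargs": {
  "plan": [
    {"xyz":[0.02,-0.001,0.02],"rot":[0,0,0],"grip":60},
    {"xyz":[0.03,-0.001,0.055],"rot":[0,0,0],"grip":60},
    {"xyz":[0.03,-0.001,0.09],"rot":[0,0,0],"grip":60},
    {"xyz":[0.03,-0.001,0.12],"rot":[0,0,0],"grip":60},
    {"xyz":[0.03,-0.001,0.13],"rot":[0,0,0],"grip":60},
    {"xyz":[0.03,-0.001,0.13],"rot":[0,0,0],"grip":60}
  ]
}}

```text
clock: 45.48
tool_pos: [0.5004, -0.0112, 0.0908]
eef_rot: [0.999, 0.035, -0.002, -0.0]
contact_force: [0.5, -0.1, -0.2]
opening: 0.761
finger_force: 0.0
```

```bash
python3 - <<'E'
from h import *
c,i=snap('wrist','w16.png')
for ce,a in dots(i):
    W=onz(c,[ce],.044)[0];print(ce,a,W.round(4));go(W[0],W[1],.020,-86)
E
```

```text
[318.5        214.98591549] 284 [ 0.5033 -0.011   0.044 ]
xyz [ 0.0021 -0.0001  0.0725] rot [ 0.      0.001  -0.0001] yawnow -86.0 q7 -1.31
```

Emit:
{"fn": "carry_out", "kwargs": {
  "plan": [
    {"xyz":[0.002,0,0.02],"rot":[0,0,0],"grip":60},
    {"xyz":[0.002,0,0.04],"rot":[0,0,0],"grip":60},
    {"xyz":[0.002,0,0.056],"rot":[0,0,0],"grip":60},
    {"xyz":[0.002,0,0.066],"rot":[0,0,0],"grip":60},
    {"xyz":[0.002,0,0.07],"rot":[0,0,0],"grip":60},
    {"xyz":[0.002,0,0.072],"rot":[0,0,0],"grip":60},
    {"xyz":[0.002,0,0.072],"rot":[0,0,0],"grip":60}
  ]
}}

```text
clock: 46.12
tool_pos: [0.5035, -0.0112, 0.0219]
eef_rot: [0.999, 0.035, 0.001, 0.0]
contact_force: [-0.0, -0.0, -0.1]
opening: 0.764
finger_force: 0.0
```

Emit:
{"fn": "carry_out", "kwargs": {
  "plan": [
    {"xyz":[0,0,0],"rot":[0,0,0],"grip":180},
    {"xyz":[0,0,0],"rot":[0,0,0],"grip":180},
    {"xyz":[0,0,0],"rot":[0,0,0],"grip":180},
    {"xyz":[0,0,0],"rot":[0,0,0],"grip":180},
    {"xyz":[0,0,0],"rot":[0,0,0],"grip":180},
    {"xyz":[0,0,0],"rot":[0,0,0],"grip":180}
  ],
  "squeeze": 14
}}

```text
clock: 46.62
tool_pos: [0.5031, -0.0111, 0.0218]
eef_rot: [0.999, 0.035, 0.001, 0.0]
contact_force: [-0.8, -0.5, 5.8]
opening: 0.54
finger_force: 14.0
```

Emit:
{"fn": "carry_out", "kwargs": {
  "plan": [
    {"xyz":[0,0,-0.01],"rot":[0,0,0],"grip":180},
    {"xyz":[0,0,-0.04],"rot":[0,0,0],"grip":180},
    {"xyz":[0,0,-0.075],"rot":[0,0,0],"grip":180},
    {"xyz":[0,0,-0.09],"rot":[0,0,0],"grip":180},
    {"xyz":[0,0,-0.09],"rot":[0,0,0],"grip":180}
  ]
}}

```text
clock: 47.03
tool_pos: [0.5046, -0.0112, 0.1147]
eef_rot: [0.999, 0.035, 0.003, 0.0]
contact_force: [0.0, 0.1, -0.0]
opening: 0.538
finger_force: 14.0
```

```bash
python3 - <<'E'
from h import *
s=r.get_state();print(s['opening']*88,s['tool_pos'],s['contact_force'])
# deep tray rim corners from the wrist view w9 (taken at TCP .4243,.3184,.2028, yaw -86.1)
M=np.eye(4);M[:3,:3]=R.from_quat([.99942,.034,0,0]).as_matrix();M[:3,3]=[.4243,.3184,.2028]
K,D,_=cam('wrist');c=(K,D,M@np.array(r.camera_params('wrist')['hand_eye']))
W=onz(c,[(244,105),(481,137),(447,258),(233,232)],.042);print(W.round(4),W.mean(0).round(4))
go(.422,.235,.11,-86)
E
```

```text
47.35157851353043 [ 0.5045974  -0.0112481   0.11473174] [ 0.04075816  0.1096351  -0.04968165]
[[0.4856 0.3879 0.042 ]
 [0.4725 0.175  0.042 ]
 [0.3526 0.1857 0.042 ]
 [0.3658 0.3972 0.042 ]] [0.4191 0.2865 0.042 ]
xyz [-0.0653 -0.2514  0.0042] rot [ 0.0005 -0.0062 -0.0002] yawnow -86.0 q7 -1.31
```

Emit:
{"fn": "carry_out", "kwargs": {
  "plan": [
    {"xyz":[-0.01,-0.02,0],"rot":[0,0,0],"grip":180},
    {"xyz":[-0.02,-0.055,0],"rot":[0,0,0],"grip":180},
    {"xyz":[-0.03,-0.09,0],"rot":[0,0,0],"grip":180},
    {"xyz":[-0.04,-0.13,0],"rot":[0,0,0],"grip":180},
    {"xyz":[-0.05,-0.17,0],"rot":[0,0,0],"grip":180},
    {"xyz":[-0.06,-0.205,0],"rot":[0,0,0],"grip":180},
    {"xyz":[-0.065,-0.24,0],"rot":[0,0,0],"grip":180},
    {"xyz":[-0.065,-0.26,0],"rot":[0,0,0],"grip":180}
  ]
}}

```text
clock: 47.7
tool_pos: [0.4166, 0.2481, 0.1104]
eef_rot: [0.999, 0.038, -0.002, -0.001]
contact_force: [0.5, -0.1, 0.0]
opening: 0.541
finger_force: 14.0
```

Emit:
{"fn": "carry_out", "kwargs": {
  "plan": [
    {"xyz":[0,0,0],"rot":[0,0,0],"grip":180},
    {"xyz":[0,0,0],"rot":[0,0,0],"grip":180},
    {"xyz":[0,0,0],"rot":[0,0,0],"grip":180}
  ]
}}

```text
clock: 47.95
tool_pos: [0.4195, 0.2423, 0.1108]
eef_rot: [0.999, 0.034, -0.0, 0.001]
contact_force: [-0.2, -0.3, -0.6]
opening: 0.543
finger_force: 14.0
```

```bash
python3 - <<'E'
from h import *
s=r.get_state();print(s['opening']*88,s['tool_pos'],s['contact_force'])
go(.422,.245,.0258,-86)
E
```

```text
47.75715764424196 [0.41951537 0.24228129 0.11083493] [-0.22330524 -0.29013473 -0.5695747 ]
xyz [ 0.0027 -0.0027  0.085 ] rot [ 0.0017  0.0008 -0.0011] yawnow -86.1 q7 -1.68
```

Emit:
{"fn": "carry_out", "kwargs": {
  "plan": [
    {"xyz":[0.003,-0.003,0.02],"rot":[0,0,0],"grip":180},
    {"xyz":[0.003,-0.003,0.045],"rot":[0,0,0],"grip":180},
    {"xyz":[0.003,-0.003,0.065],"rot":[0,0,0],"grip":180},
    {"xyz":[0.003,-0.003,0.077],"rot":[0,0,0],"grip":180},
    {"xyz":[0.003,-0.003,0.082],"rot":[0,0,0],"grip":180},
    {"xyz":[0.003,-0.003,0.083],"rot":[0,0,0],"grip":180},
    {"xyz":[0.003,-0.003,0.083],"rot":[0,0,0],"grip":180}
  ]
}}

```text
clock: 48.53
tool_pos: [0.4228, 0.2457, 0.0283]
eef_rot: [0.999, 0.034, -0.0, 0.0]
contact_force: [0.4, 0.1, 0.4]
opening: 0.54
finger_force: 14.0
```

Emit:
{"fn": "carry_out", "kwargs": {
  "plan": [
    {"xyz":[0,0,0.001],"rot":[0,0,0],"grip":180},
    {"xyz":[0,0,0.001],"rot":[0,0,0],"grip":180},
    {"xyz":[0,0,0.001],"rot":[0,0,0],"grip":180}
  ]
}}

```text
clock: 48.78
tool_pos: [0.4229, 0.247, 0.0278]
eef_rot: [0.999, 0.035, 0.001, -0.0]
contact_force: [-0.4, 0.0, -0.3]
opening: 0.543
finger_force: 14.0
```

Emit:
{"fn": "carry_out", "kwargs": {
  "plan": [
    {"xyz":[0,0,0.001],"rot":[0,0,0],"grip":180},
    {"xyz":[0,0,0.001],"rot":[0,0,0],"grip":180},
    {"xyz":[0,0,0.001],"rot":[0,0,0],"grip":180}
  ]
}}

```text
clock: 49.03
tool_pos: [0.4226, 0.247, 0.0263]
eef_rot: [0.999, 0.035, 0.0, -0.0]
contact_force: [-0.3, 0.5, -1.1]
opening: 0.537
finger_force: 14.0
```

Emit:
{"fn": "carry_out", "kwargs": {
  "plan": [
    {"xyz":[0,0,0.001],"rot":[0,0,0],"grip":180},
    {"xyz":[0,0,0.001],"rot":[0,0,0],"grip":180},
    {"xyz":[0,0,0.001],"rot":[0,0,0],"grip":180}
  ]
}}

```text
clock: 49.28
tool_pos: [0.4226, 0.247, 0.0257]
eef_rot: [0.999, 0.035, 0.0, -0.0]
contact_force: [-1.5, -0.7, 5.6]
opening: 0.543
finger_force: 14.0
```

Seated. Release narrowly, lift, then check everything.

Emit:
{"fn": "carry_out", "kwargs": {
  "plan": [
    {"xyz":[0,0,0],"rot":[0,0,0],"grip":82},
    {"xyz":[0,0,0],"rot":[0,0,0],"grip":82},
    {"xyz":[0,0,0],"rot":[0,0,0],"grip":82},
    {"xyz":[0,0,0],"rot":[0,0,0],"grip":82},
    {"xyz":[0,0,-0.01],"rot":[0,0,0],"grip":82},
    {"xyz":[0,0,-0.04],"rot":[0,0,0],"grip":82},
    {"xyz":[0,0,-0.08],"rot":[0,0,0],"grip":82},
    {"xyz":[0,0,-0.12],"rot":[0,0,0],"grip":82}
  ]
}}

```text
clock: 49.95
tool_pos: [0.4216, 0.2464, 0.1466]
eef_rot: [0.999, 0.035, -0.001, 0.0]
contact_force: [0.7, 0.5, 0.5]
opening: 0.675
finger_force: 0.0
```

Emit:
{"fn": "carry_out", "kwargs": {
  "plan": [
    {"xyz":[0,0,-0.03],"rot":[0,0,0],"grip":82},
    {"xyz":[-0.02,0,-0.07],"rot":[0,0,0],"grip":82},
    {"xyz":[-0.03,0,-0.1],"rot":[0,0,0],"grip":82},
    {"xyz":[-0.03,0,-0.1],"rot":[0,0,0],"grip":82},
    {"xyz":[-0.03,0,-0.1],"rot":[0,0,0],"grip":82},
    {"xyz":[-0.03,0,-0.1],"rot":[0,0,0],"grip":82}
  ]
}}

```text
clock: 50.45
tool_pos: [0.3923, 0.2449, 0.2453]
eef_rot: [0.999, 0.035, -0.0, -0.0]
contact_force: [-0.2, 0.2, -0.0]
opening: 0.679
finger_force: 0.0
```

```bash
python3 - <<'E'
from h import *
c,i=snap('wrist','w17.png');print(r.get_state()['tool_pos'],r.get_state()['contact_force'])
for ce,a in dots(i):print(ce,a,onz(c,[ce],.0475)[0].round(4))
c2,s=snap('scene','s4.png')
cv2.imwrite('pics/fin.png',np.vstack([i[:260],cv2.convertScaleAbs(s[70:380],alpha=1.5)])[:,:,::-1])
E
```

```text
[0.39216349 0.24461511 0.24464083] [-0.42615134  0.06797301  0.61287126]
[247.06603774 131.85849057] 106 [0.4267 0.3189 0.0475]
[318.37614679 140.93577982] 109 [0.4226 0.2471 0.0475]
```

View pics/fin.png

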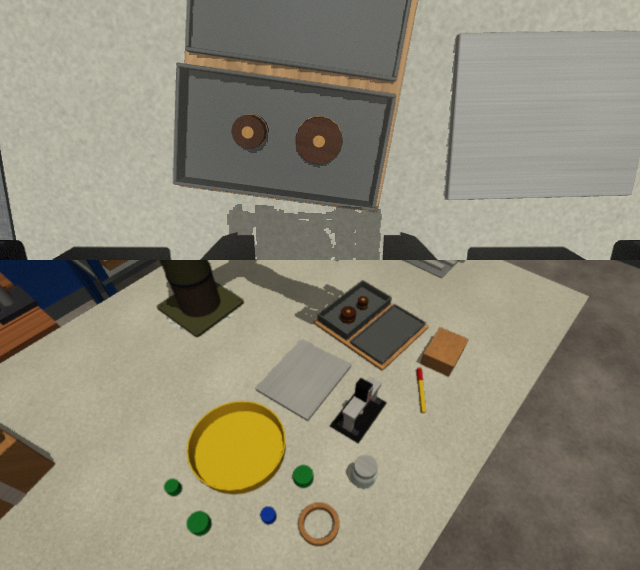

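Both caps stand flat in the deep tray, at (247,132) and (318,141). The gauge is upright on its mat, the tub is empty and the bystanders have not moved, so I'm handing in.

```bash
python3 -c "
from plant import r
print(r.finish_job())"
```

```text
the job is handed in; nothing more can be done
None
```

I gauged the only two caps in the tub, narrowest first: 34 mm (about 31 mm tall), then 48 mm (about 32 mm). Both stand flat in the deep tray, the gauge stands upright on its mat, and the job is handed in, though no verdict came back.

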